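# Assemble the two-tier puja organiser and set out the diyas

### The job

Get the puja organiser on the red stool ready for the evening: put every incense carton and camphor tin that lies on the table into the lower tray, lying flat side by side on its floor, then lower the upper tray onto it so that all four corner lugs drop home in the sockets. Then, on the upper tray, stand one brass lamp stand in each half, either side of the handle, and set a blue diya upright and centred on each, lowering the tray and the diyas gently rather than letting them drop. Leave the candy jar, wooden spoon and plastic tealight where they are.

Things in the scene. Friction and masses are not known exactly. Their poses are not given: they have to be found in the camera images.
- lower_tray: Lower steel tray of the organiser, open on top, 260 (its x) x 180 (its y) x 58 mm high, walls and floor 4 mm thick, standing fast on a red lacquered stool (300 x 220 mm, 40 mm high). Origin: centre of its underside. Each corner holds a dark steel post, 28 x 28 mm, up to the rim; the floor between is free.
- lower_floor (a point): Centre of the lower tray's inner floor (252 x 172 mm less the corner posts), 4 mm above its origin; axes as the tray's.
- tray_seat (a point): Point on the lower tray's axis 46 mm above its origin, where the upper tray's origin comes to rest. The corner posts have square sockets in their tops, 24 x 24 mm, 12 mm deep: floors at this level, mouths at the rim 12 mm higher, centres at x = +-114, y = +-74 mm.
- upper_tray: Upper steel tray, loose, about 0.5 kg, 260 (its x) x 180 (its y) mm, at the start on the table on four round tapered corner lugs, 14 mm long, 16 mm across (10 mm at the tip), at x = +-114, y = +-74 mm. Origin: its centre, at the level of the lugs' tips. Outer underside 14 mm, rim 42 mm above it. Turned half round it fits the sockets as well.
- upper_floor (a point): Centre of the upper tray's inner floor, 18 mm above its origin. The handle stands here, along the tray's y, and divides the tray into two halves (+x and -x), each about 120 x 172 mm.
- tray_handle (a point): Centre of the upper tray's dark wooden hand grip: a bar 80 mm long along the tray's y, 12 mm thick along its x, 18 mm high (62 to 80 mm above the tray's origin; this point is at 71 mm). The space under and beside it is free.
- stand1_mid (a point): Brass lamp stand 1 of 2 (alike): a flat-topped solid disc 66 mm across and 14 mm high, 0.15 kg; the point is its centre, 7 mm above its foot; z is its axis. Its yaw means nothing.
- stand2_mid (a point): Brass lamp stand 2 of 2 (alike): a flat-topped solid disc 66 mm across and 14 mm high, 0.15 kg; the point is its centre, 7 mm above its foot; z is its axis. Its yaw means nothing.
- diya1_mid (a point): Blue ceramic diya 1 of 2 (alike; either goes on either stand), 0.16 kg, 48 mm high: foot 40 mm across, bowl 60 mm across with an upright side from 28 to 48 mm above the foot, pointed spout toward its x reaching 41 mm from the axis: pinch the bowl across its y. The point is its centre, 24 mm above its foot.
- diya2_mid (a point): Blue ceramic diya 2 of 2 (alike; either goes on either stand), 0.16 kg, 48 mm high: foot 40 mm across, bowl 60 mm across with an upright side from 28 to 48 mm above the foot, pointed spout toward its x reaching 41 mm from the axis: pinch the bowl across its y. The point is its centre, 24 mm above its foot.
- carton1_mid (a point): Incense carton, green with a yellow band, 96 (its x) x 38 (its y) x 40 mm high, 0.09 kg; may be absent. The point is its centre, 20 mm above its underside.
- carton2_mid (a point): Incense carton, orange with a pale band, 96 (its x) x 38 (its y) x 40 mm high, 0.09 kg; may be absent. The point is its centre, 20 mm above its underside.
- tin1_mid (a point): Closed round camphor tin, silver-grey with a red disc on the lid, 60 mm across, 40 mm high, 0.1 kg; may be absent. The point is its centre, 20 mm above its underside. Its yaw means nothing.
- tin2_mid (a point): Closed round camphor tin, copper with a red disc on the lid, 60 mm across, 40 mm high, 0.1 kg; may be absent. The point is its centre, 20 mm above its underside. Its yaw means nothing.
- jar: Bystander: glass candy jar with a red screw lid, 88 mm across, 130 mm high; origin at the centre of its underside.
- spoon: Bystander: wooden spoon about 200 mm long lying on the table along its x; origin under its middle.
- tealight: Bystander: white plastic tealight, 48 mm across, 30 mm high without its amber flame; origin at the centre of its underside.
There are look-alikes about, which are no part of the job. There is more than one size of the part that bears carton2_mid; the job needs the smallest.

How it is judged:
By the outcome, as a careful person would: the job done as asked, in the order asked, and still so for the second after the job is handed in, with the robot touching nothing.
Of carton1, carton2, tin1, tin2 only 2 to 3 are there at a start; the rules pass over those that are not, and their reading is None.
At some moment in a run one of carton1, carton2, tin1, tin2 may be knocked a few centimetres aside while the robot is not near it.
It also fails if it takes over 210 s, if anything falls off the work surface, if the arm or the gripper's body presses on something with over 40 N, if the wrist force passes 120 N, or if a joint passes its speed limit or range.

### The arm

A 7-joint arm with a two-finger parallel gripper is mounted at the origin on the work surface. World frame = base frame: x ahead of the robot, y to its left, z up, the work surface at z = 0. Lengths are in m, angles in rad, forces in N, time in s.
With the tool pointing down it reaches from about 0.4 to 0.85 m from the base axis. Payload 4.5 kg.
Tool frame: the origin (TCP) lies on the centre line of the jaws, within the pads' length; the fingertips stand 14 mm ahead of it and the grasp point (between the pads) lies 5 mm behind it (r.tcp_to_tips is the z of the fingertips in the tool frame, in m); z points along the fingers, y is the direction in which the jaws open and shut (so a half turn about z gives the same grasp; the last joint's range is limited). The gripper opens to 88 mm and grips with 3 to 60 N. Pads are 18 mm wide; open, the fingers measure 123 mm over their backs; the gripper's body (75 mm by 187 mm) begins 45 mm behind the grasp point.
Start: joints at [1.171, 0.689, -0.195, 1.565, 0.157, 0.902, -0.215], TCP at [0.263, -0.567, 0.253] pointing down, gripper open.
Joint ranges: [-3.01, 3.01], [-0.46, 2.08], [-1.47, 1.51], [0.13, 2.56], [-1, 4.14], [0.04, 2.09], [-2.66, 2.66]. Speed limits (rad/s): [2.57, 2.57, 3.14, 3.14, 3.14, 3.14, 3.14].

### API

Orientations are given as a unit quaternion [x, y, z, w].
In Python, from plant import r, viewer gives the robot as it stands.
- The arm moves only by the shell command python3 -m inch 'ROWS' [FORCE]. ROWS is JSON, a list of rows, each a list of 3 entries, a list of its own where there are three numbers: the closure, from 0 (fully open) to 1 (shut), then the shift along the tool's x, y, z in cm, then the turn about the tool's z in degrees. In form: [[fingers, [x, y, z], yaw], ...]. A call has 1 to 20 rows; each row is the pose to reach, as a shift and turn from the pose commanded when the call began, along the tool's axes at that moment; what a row does not reach only later rows make up. A row lasts 1/10 s, in which the tool goes at most 50 mm and 8.59 degrees, less where a joint would pass 70% of its speed; a pose out of reach is approached as far as the arm can. A call with a gripper value outside its range is refused whole. The fingers move at their own pace and stop on an object; FORCE is the grip in N (left out, the last holds). Time passes only in rows, so rows that repeat a pose let the fingers close. It gives the time, the measured TCP pose, the force and the opening at its end, in the units of the state.
- r.get_state(): the state, without advancing time (a new reading comes with each control period).
- viewer.snapshot(name): name is "side" or "top" or "wrist"; returns the picture (400x640x3 uint8, red, green, blue); there is no depth.
- viewer.camera_params(name): a dict with "intrinsics" (3x3 intrinsics, pixels), "world_to_cam" (4x4, takes a point from world to camera coordinates). Camera axes: x right, y up, looking along -z (the intrinsics and any distortion apply to the point x, -y, -z); pixel columns grow to the right and rows downward; lengths in m; the calibration is good to about 2 mm. A picture is of the moment at which its call begins: read the wrist's pose just before it. camera_params takes no time and is no camera call; for the wrist camera it gives the pose at the moment of the call.
- r.finish_job(): hands the job in, once; it reports no verdict.
Trained networks look in the newest picture that a camera, given by its name, has taken for a name from the list of things; names that differ only in an ending like _2 or _b are one class to them, and where a whole thing is asked for, a point or a joint stands for the part that bears it (a point fixed in the world has none). Each returns a list of dicts, best first, with "p" (0 to 1); they miss things now and then, are a little off and sometimes report something else, mostly with a low value. They report only what shows in the picture. A call takes as long as a camera call. They do not tell look-alikes from the thing itself.
- viewer.outline_of(camera, name): "pixels" (400x640 bool, what is visible of it) and "bbox" ([left, top, width, height] in pixels, round what is visible of it).
The state is a dict: "clock": time; "q": joint angles; "qd": joint speeds; "joint_torque": joint torques, N m; "tool_pos": TCP position; "eef_rot": TCP orientation; "contact_force": force on the tool from outside, world axes, zero at the start; "moment": the same for the moment, N m; "opening": opening from 0.0 (shut) to 1.0 (fully open).
Only numpy, scipy, OpenCV 4.12 (cv2) and the standard library are available. Lean on these libraries where they do the work, as an engineer would, in place of code of your own. Each camera call takes 0.05 s, during which the arm holds its last target.

## Working session

There is one attempt and no reset: what is moved stays moved. The work goes in short steps, Python scripts to look and compute and a shell command to move; the robot and the scene stay as the last step left them, time stands still between calls to the robot, and variables do not carry over. Pictures are saved under pics/ and viewed, and the job is handed in when it is done.

```bash
ls -la; mkdir -p pics
python3 - <<'E'
from plant import r, viewer
import cv2, numpy as np
print(r.get_state())
for n in ("top","side","wrist"):
    p=viewer.camera_params(n); print(n,np.round(p["intrinsics"],1).tolist(),np.round(p["world_to_cam"],3).tolist(), [k for k in p])
    im=viewer.snapshot(n); cv2.imwrite(f"pics/{n}0.png",im[:,:,::-1])
E
```

```text
total 12
drwxr-xr-x  3 agent agent 4096 Dec  7 15:40 .
drwxr-xr-x 23 root  root  4096 Dec  7 15:40 ..
drwxr-xr-x  2 agent agent 4096 Dec  7 15:40 pics
{'clock': 0.0, 'q': array([ 1.17076725,  0.68999475, -0.1945076 ,  1.56636694,  0.15731219,
        0.90249352, -0.21503624]), 'qd': array([ 1.10374145e-03,  7.77853018e-04,  8.98608540e-04,  3.10067319e-04,
       -4.34476296e-06,  2.87247506e-04, -8.89767982e-04]), 'joint_torque': array([-3.16904261e-04, -5.27564228e+01, -1.26678508e+00, -1.53430510e+01,
       -5.25388902e-02,  6.66728403e-03,  1.84503492e-04]), 'tool_pos': array([ 0.26240744, -0.56656252,  0.25189703]), 'eef_rot': array([ 9.76549182e-01,  2.15292409e-01, -2.73057473e-04, -8.94087688e-04]), 'contact_force': array([-0.1070907 , -0.06448752, -0.36113971]), 'moment': array([-0.01540569,  0.01185403,  0.00263445]), 'opening': 1.0005197586685564}
top [[444.6, 0.0, 317.6], [0.0, 444.6, 202.1], [0.0, 0.0, 1.0]] [[0.009, -1.0, -0.012, -0.024], [0.996, 0.008, 0.087, -0.617], [-0.087, -0.013, 0.996, -1.162], [0.0, 0.0, 0.0, 1.0]] ['intrinsics', 'world_to_cam']
side [[378.4, 0.0, 319.2], [0.0, 378.4, 200.1], [0.0, 0.0, 1.0]] [[-0.879, -0.476, 0.007, 0.525], [0.274, -0.494, 0.825, -0.268], [-0.389, 0.727, 0.565, -1.005], [0.0, 0.0, 0.0, 1.0]] ['intrinsics', 'world_to_cam']
wrist [[322.0, 0.0, 321.1], [0.0, 322.0, 200.7], [0.0, 0.0, 1.0]] [[0.421, -0.907, -0.002, -0.624], [0.872, 0.405, -0.275, 0.039], [0.25, 0.114, 0.961, -0.389], [0.0, 0.0, 0.0, 1.0]] ['intrinsics', 'world_to_cam']
```

View pics/top0.png

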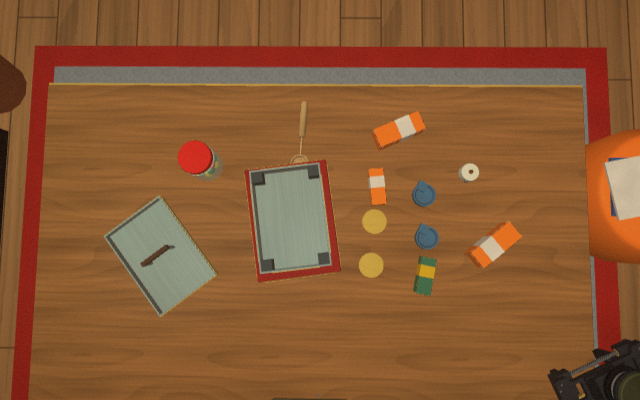

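View pics/side0.png

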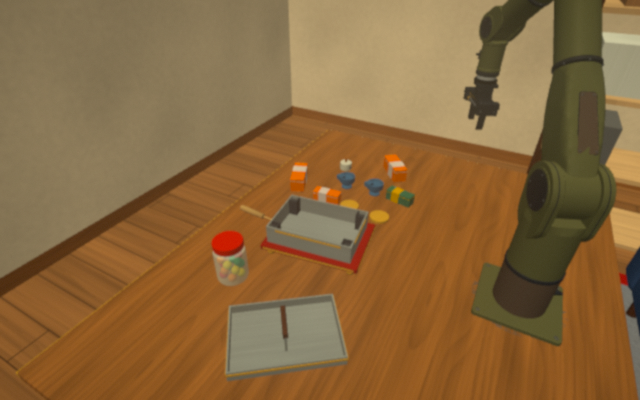

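View pics/wrist0.png

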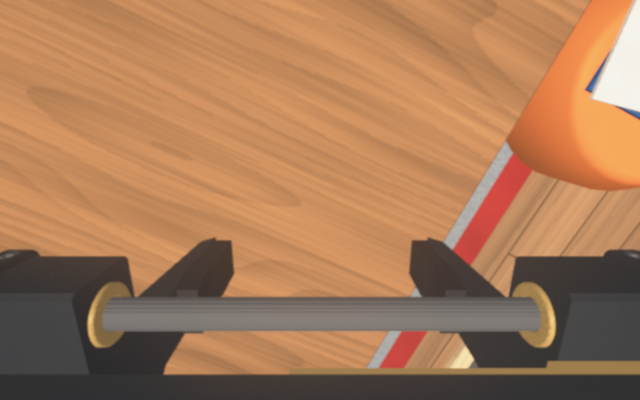

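The top view shows, from the networks' class list:
- **Jar:** (197,158).
- **Spoon:** (302,130).
- **Tealight:** (469,172).
- **Upper tray:** (160,256).
- **Lower tray:** (292,220).
- **Stands:** (374,222) and (371,265).
- **Diyas:** (424,195) and (427,237).
- **Green carton:** (425,276).
- **Orange cartons:** three, at (377,186), (399,130) and (495,245). The one at (377,186) looks smallest.

No tins are visible. Next I'll measure with silhouette fits.

```bash
cat > h.py <<'E'
from plant import r, viewer
import cv2, numpy as np
from scipy.optimize import minimize
from scipy.spatial.transform import Rotation as R
def proj(P,cp):
    K,T=cp["intrinsics"],cp["world_to_cam"]
    c=np.atleast_2d(P)@T[:3,:3].T+T[:3,3]
    c=c*[1,-1,-1]
    u=c@np.asarray(K).T
    return u[:,:2]/u[:,2:]
def unproj(uv,cp,z):
    K,T=np.asarray(cp["intrinsics"]),cp["world_to_cam"]
    d=np.linalg.solve(K,np.r_[uv,1])*[1,-1,-1]
    d=T[:3,:3].T@d; o=-T[:3,:3].T@T[:3,3]
    return o+d*(z-o[2])/d[2]
def ring(rad,z,n=40):
    a=np.linspace(0,2*np.pi,n,endpoint=False)
    return np.c_[rad*np.cos(a),rad*np.sin(a),np.full(n,z)]
def box(l,w,z0,z1): return np.array([[sx*l/2,sy*w/2,z] for sx in(-1,1) for sy in(-1,1) for z in(z0,z1)])
M=dict(carton=box(.096,.038,0,.04),stand=np.r_[ring(.033,0),ring(.033,.014)],
  diya=np.r_[ring(.02,0),ring(.03,.028),ring(.03,.048),[[.041,0,.048]]],
  tin=np.r_[ring(.03,0),ring(.03,.04)],upper=box(.26,.18,.014,.042),lower=box(.26,.18,0,.058))
def sil(model,p,cp,S=4):
    c,s=np.cos(p[2]),np.sin(p[2]); z=p[3] if len(p)>3 else 0
    W=model@np.array([[c,-s,0],[s,c,0],[0,0,1]]).T+[p[0],p[1],z]
    return proj(W,cp)
def fit(mask,model,cp,p0,z,yaws=None,S=4,scale=False):
    ys,xs=np.where(mask); x0,y0,x1,y1=xs.min()-25,ys.min()-25,xs.max()+25,ys.max()+25
    m=np.zeros((y1-y0,x1-x0),np.uint8); sub=mask[max(y0,0):y1,max(x0,0):x1]
    m[max(0,-y0):max(0,-y0)+sub.shape[0],max(0,-x0):max(0,-x0)+sub.shape[1]]=sub
    m=cv2.resize(m.astype(np.float32),None,fx=S,fy=S,interpolation=cv2.INTER_LINEAR)
    def cost(p):
        mod=model if not scale else model*[p[3],p[4],1]
        uv=(sil(mod,[p[0],p[1],p[2],z],cp)-[x0,y0]+.5)*S
        h=cv2.convexHull(np.round(uv*16).astype(np.int32).reshape(-1,1,2))
        a=np.zeros(m.shape,np.uint8); cv2.fillConvexPoly(a,h,1,shift=4)
        return 1-(np.minimum(a,m).sum())/(np.maximum(a,m).sum())
    best=None
    for yw in (yaws if yaws is not None else [0]):
        s=[p0[0],p0[1],yw]+([1,1] if scale else [])
        n=len(s); st=np.array([s]+[[*s] for _ in range(n)],float)
        for i,d in enumerate([.015,.015,.25,.15,.15][:n]): st[i+1,i]+=d
        q=minimize(cost,s,method="Nelder-Mead",options=dict(initial_simplex=st,xatol=1e-5,fatol=1e-5,maxiter=400))
        if best is None or q.fun<best.fun: best=q
    return best.x,1-best.fun
def find(cam,name,key,z,cp=None,yaws=None,scale=False,minp=.3,h=.02):
    cp=cp or viewer.camera_params(cam); out=[]
    for d in viewer.outline_of(cam,name):
        if d["p"]<minp or d["pixels"].sum()<60: continue
        ys,xs=np.where(d["pixels"])
        p0=unproj([xs.mean(),ys.mean()],cp,z+h)
        p,iou=fit(d["pixels"],M[key],cp,p0,z,yaws,scale=scale)
        out.append((d["p"],p,iou,d["bbox"],d["pixels"]))
    return out
def show(name,key,o):
    for a in o: print(name,round(a[0],2),np.round(a[1],4),"iou",round(a[2],3),[int(v) for v in a[3]])
# local shift in tool axes for the move
def shift(target,yaw=None):
    s=r.get_state(); Rm=R.from_quat(s["eef_rot"]).as_matrix()
    d=Rm.T@(np.asarray(target)-s["tool_pos"])*100
    cur=np.arctan2(Rm[1,1],Rm[0,1]) # direction of jaws (tool y) in world
    print("tool",np.round(s["tool_pos"],4),"jawdir deg",round(np.degrees(cur),2),"shift cm",np.round(d,2),end=" ")
    if yaw is not None:
        # tool z down: + turn about tool z = negative world yaw
        t=-(np.degrees(yaw-cur)); t=(t+90)%180-90
        print("turn",round(t,2),end="")
    print()
E
python3 - <<'E'
from h import *
viewer.snapshot("top")
yw=np.radians([0,45,90,135])
for n,k,z,sc,hh in [("carton1_mid","carton",0,True,.02),("carton2_mid","carton",0,True,.02),("stand1_mid","stand",0,False,.01),("tin1_mid","tin",0,False,.02),("tin2_mid","tin",0,False,.02),("upper_tray","upper",0,False,.03),("lower_tray","lower",.04,False,.05)]:
    show(n,k,find("top",n,k,z,yaws=yw if k not in("stand","tin") else None,scale=sc,minp=.15,h=hh))
show("diya1_mid","d",find("top","diya1_mid","diya",0,yaws=np.radians(range(0,360,45))))
for n in("jar","spoon","tealight"):
    for d in viewer.outline_of("top",n): print(n,d["p"],d["bbox"])
E
```

```text
carton1_mid 0.68 [ 0.4258 -0.3022 -0.1891  1.0343  1.0244] iou 0.944 [413, 254, 25, 46]
carton2_mid 0.82 [ 0.8144 -0.2339 -1.1465  1.3915  1.3593] iou 0.947 [371, 112, 53, 38]
carton2_mid 0.75 [ 0.6609 -0.1769  3.2204  1.0181  1.0113] iou 0.937 [374, 168, 10, 35]
carton2_mid 0.72 [0.727  0.3012 1.0029 1.1296 2.1444] iou 0.87 [177, 139, 47, 42]
carton2_mid 0.67 [ 0.5076 -0.483  -0.8993  1.3564  1.386 ] iou 0.936 [467, 223, 52, 44]
stand1_mid 0.61 [ 0.5688 -0.1699  0.1124] iou 0.916 [363, 212, 23, 21]
stand1_mid 0.5 [0.7245 0.3174 0.1616] iou 0.365 [173, 140, 50, 39]
upper_tray 0.64 [0.473  0.396  0.6494] iou 0.978 [101, 194, 114, 118]
lower_tray 0.67 [0.5721 0.0507 3.2718] iou 0.973 [249, 159, 80, 115]
lower_tray 0.38 [ 0.7711 -0.2955  1.5203] iou 0.147 [457, 163, 21, 15]
diya1_mid 0.82 [ 0.5245 -0.305   0.5011] iou 0.931 [414, 224, 25, 24]
jar 0.67 [174.2, 140.2, 50.9, 40.3]
spoon 0.95 [287.9, 102.9, 21.1, 59.4]
spoon 0.35 [249.7, 161.5, 81.4, 113.3]
tealight 0.65 [457.1, 163.7, 23.5, 19.1]
```

Run:
```python
from h import *
shift([0.40,-0.302,0.22],np.radians(79-0))
T=viewer.camera_params("wrist")["world_to_cam"]; s=r.get_state()
Rm=R.from_quat(s["eef_rot"]).as_matrix()
print("cam in tool",Rm.T@(-T[:3,:3].T@T[:3,3]-s["tool_pos"]),"view dir in tool",Rm.T@(-T[2,:3]))
im=cv2.imread("pics/top0.png"); cv2.imwrite("pics/crop0.png",cv2.resize(im[100:310,350:540],None,fx=3,fy=2.8,interpolation=cv2.INTER_CUBIC))
```

```text
tool [ 0.2627 -0.5671  0.2528] jawdir deg -65.14 shift cm [ 23.6  -18.29   3.27] turn 35.86
cam in tool [ 6.94711164e-02  1.39063855e-05 -1.31606794e-01] view dir in tool [-2.74989494e-01 -3.93364201e-04  9.61447151e-01]
```

View pics/crop0.png

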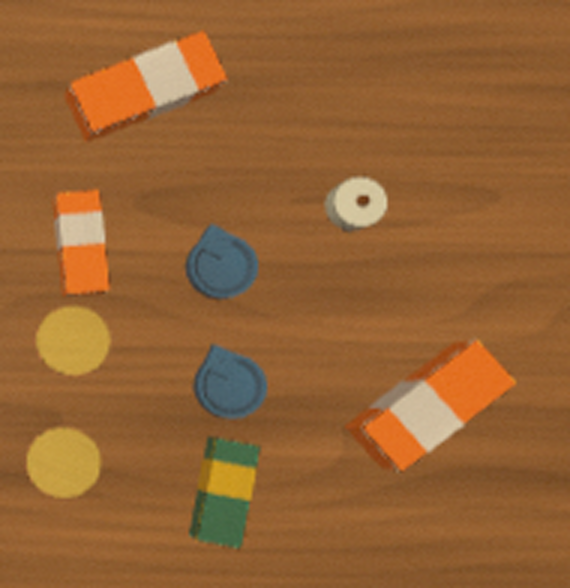

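Orange candidates:
- (377,186) is about 96 x 38 mm.
- (399,130) is about 1.37 times that size.
- (495,245) is about 1.37 times that size.

I choose the small one at (377,186), and the crop confirms it. There is only one green carton, at (425,276), and I'll go there first.

```bash
python3 -m inch '[[0,[5,-4,0.5],8],[0,[10,-8,1],16],[0,[14,-11,2],24],[0,[18,-14,3],32],[0,[22,-17,3.3],36],[0,[25,-19.5,3.3],36],[0,[25.4,-19.9,3.3],36],[0,[25.4,-19.9,3.3],36],[0,[25.4,-19.9,3.3],36]]'
python3 - <<'E'
from h import *
cp=viewer.camera_params("wrist")
im=viewer.snapshot("wrist"); cv2.imwrite("pics/w1.png",im[:,:,::-1])
show("c1","",find("wrist","carton1_mid","carton",0,cp,yaws=[-.19],scale=True))
show("diya","",find("wrist","diya1_mid","diya",0,cp,yaws=np.radians(range(0,360,45))))
show("stand","",find("wrist","stand1_mid","stand",0,cp))
shift([0.426,-0.302,0.2],np.radians(79))
E
```

```text
clock: 1.65
tool_pos: [0.4097, -0.28, 0.2199]
eef_rot: [0.995, -0.097, 0.0, 0.0]
contact_force: [0.3, -0.5, 0.6]
opening: 0.999
c1 0.94 [ 0.4271 -0.301  -0.1924  0.9877  1.0079] iou 0.972 [322, 112, 37, 94]
stand 0.57 [ 0.5689 -0.1697 -0.0262] iou 0.955 [143, 0, 67, 77]
tool [ 0.4087 -0.2815  0.2198] jawdir deg -101.33 shift cm [2.1  1.66 1.99] turn -0.33
```

View pics/w1.png

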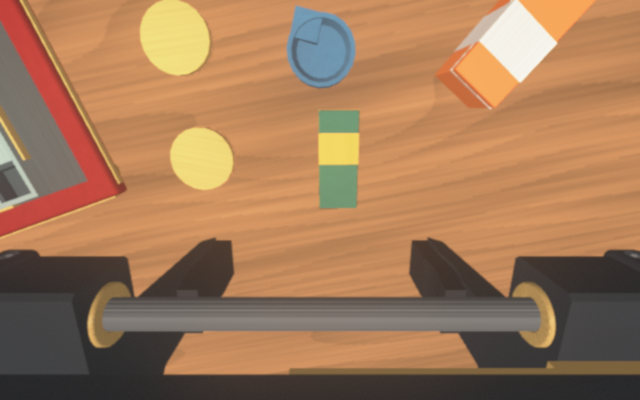

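Green carton is centred at (339,160), jaws already parallel to it. Descending and gripping.

```bash
python3 -m inch '[[0,[1.2,0.8,4],0],[0,[2.2,1.55,8],0],[0,[2.2,1.55,12],0],[0,[2.2,1.55,15],0],[0,[2.2,1.55,17.5],0],[0,[2.2,1.55,19.5],0],[0,[2.2,1.55,20.2],0],[0,[2.2,1.55,20.2],0],[0.7,[2.2,1.55,20.2],0],[0.7,[2.2,1.55,20.2],0],[0.7,[2.2,1.55,20.2],0],[0.7,[2.2,1.55,20.2],0],[0.7,[2.2,1.55,20.2],0],[0.7,[2.2,1.55,20.2],0],[0.7,[2.2,1.55,20.2],0]]' 20
```

```text
clock: 3.35
tool_pos: [0.4282, -0.2994, 0.0178]
eef_rot: [0.995, -0.097, 0.0, 0.0]
contact_force: [-0.7, -0.2, 1.1]
opening: 0.428
```

```bash
python3 -m inch '[[0.7,[0,0,-2],0],[0.7,[0,0,-5],0],[0.7,[0,0,-9],0],[0.7,[0,0,-13],0],[0.7,[0.5,-2,-17],0],[0.7,[1.5,-5,-20],-3],[0.7,[3,-9,-21],-6],[0.7,[4,-13,-21],-9],[0.7,[5.2,-17,-21],-12],[0.7,[6.5,-21,-21],-15],[0.7,[7.5,-25,-21],-18],[0.7,[8.5,-29,-21],-18.8],[0.7,[9.5,-32.5,-21],-18.8],[0.7,[10,-34.5,-21],-18.8],[0.7,[10.4,-35.7,-21],-18.8],[0.7,[10.4,-35.7,-21],-18.8],[0.7,[10.4,-35.7,-21],-18.8],[0.7,[10.4,-35.7,-21],-18.8]]'
python3 - <<'E'
from h import *
cp=viewer.camera_params("wrist")
im=viewer.snapshot("wrist"); cv2.imwrite("pics/w2.png",im[:,:,::-1])
show("low","",find("wrist","lower_tray","lower",.04,cp,yaws=[.13],h=.04))
s=r.get_state();print(s["q"]); shift([.572,.05,.2],np.radians(97.5))
E
```

```text
clock: 5.15
tool_pos: [0.5985, 0.0286, 0.2277]
eef_rot: [0.998, 0.065, -0.0, 0.001]
contact_force: [0.4, 0.4, -0.5]
opening: 0.429
low 0.88 [0.6842 0.0661 0.1367] iou 0.663 [167, 51, 238, 294]
[-0.13141474  0.68148608  0.00950358  1.67858647 -0.00724589  0.78202956
 -1.55852022]
tool [0.5988 0.0291 0.2278] jawdir deg -82.48 shift cm [-2.38 -2.42  2.78] turn 0.02
```

View pics/w2.png

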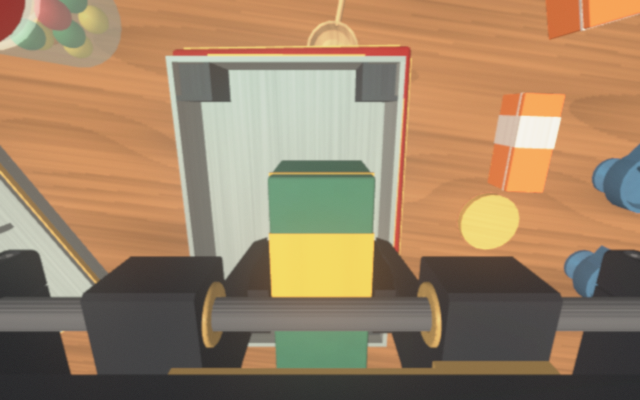

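The held green carton is at (322,250). The tray's far rim corners are at about (167,57) and (408,57), with posts at (205,82) and (378,82). I'll get the tray pose from those corners.

Run:
```python
from h import *
cp=viewer.camera_params("wrist")
a=unproj([167,57.5],cp,.098); b=unproj([408,57],cp,.098)
print(a,b,np.linalg.norm(a-b)); ang=np.arctan2(*(a-b)[[1,0]])-np.pi/2; print("yaw",ang)
m=(a+b)/2; print("centre",m-.13*np.array([np.cos(ang),np.sin(ang),0]))
im=cv2.imread("pics/w2.png")
def draw(im,cp,x,y,yaw):
    for mod in (box(.26,.18,.098,.098),*[box(.028,.028,.098,.098)+[sx*.116,sy*.076,0] for sx in(-1,1) for sy in(-1,1)]):
        uv=sil(mod,[x,y,yaw],cp); h=cv2.convexHull(uv.astype(np.float32)).astype(np.int32)
        cv2.polylines(im,[h],True,(0,0,255),1)
draw(im,cp,.5715,.0505,.130); cv2.imwrite("pics/w2d.png",im)
t=cv2.imread("pics/top0.png"); draw(t,viewer.camera_params("top"),.5715,.0505,.130); cv2.imwrite("pics/t2d.png",cv2.resize(t[140:300,230:360],None,fx=4,fy=3.7))
```

```text
[0.68896101 0.15705836 0.098     ] [ 0.71298303 -0.02180378  0.098     ] 0.18046806601218657
yaw 0.1335057803808024
centre [0.57212884 0.05032305 0.098     ]
```

View pics/w2d.png

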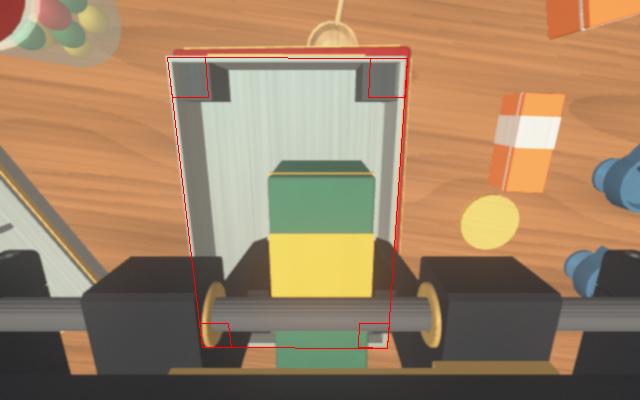

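View pics/t2d.png

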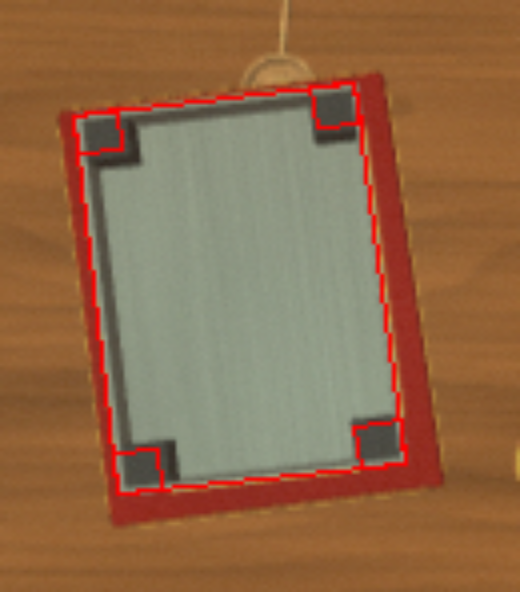

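```bash
python3 -m inch '[[0.7,[-0.8,-2.5,1],0],[0.7,[-1.8,-4.5,3],0],[0.7,[-2.4,-6.05,5],0],[0.7,[-2.4,-6.05,7.5],0],[0.7,[-2.4,-6.05,10],0],[0.7,[-2.4,-6.05,12.5],0],[0.7,[-2.4,-6.05,14.3],0],[0.7,[-2.4,-6.05,15.3],0],[0.7,[-2.4,-6.05,15.9],0],[0.7,[-2.4,-6.05,16.3],0],[0.7,[-2.4,-6.05,16.5],0],[0.7,[-2.4,-6.05,16.5],0],[0.7,[-2.4,-6.05,16.5],0]]'
```

```text
clock: 6.55
tool_pos: [0.5678, 0.0877, 0.0633]
eef_rot: [0.998, 0.067, 0.001, -0.0]
contact_force: [1.0, -0.6, -0.9]
opening: 0.425
```

```bash
python3 -m inch '[[0.7,[0,0,0.1],0],[0.7,[0,0,0.1],0],[0.48,[0,0,0.1],0],[0.48,[0,0,0.1],0],[0.48,[0,0,0.1],0],[0.48,[0,0,-1],0],[0.48,[0,0,-3],0],[0.48,[0,0,-6],0],[0.48,[0,0,-10],0],[0.48,[0,0,-14],0],[0.4,[0,4,-15],0],[0,[0,8,-15],0],[0,[1,13,-15],0],[0,[2,18,-15],0],[0,[3,22,-15],0],[0,[4,24,-15],0],[0,[4,24,-15],0],[0,[4,24,-15],0]]'
python3 - <<'E'
from h import *
cp=viewer.camera_params("wrist")
im=viewer.snapshot("wrist"); cv2.imwrite("pics/w3.png",im[:,:,::-1])
show("c2","",find("wrist","carton2_mid","carton",0,cp,yaws=[.08],scale=True))
show("c1","",find("wrist","carton1_mid","carton",.044,cp,yaws=[.13],scale=True))
show("diya","",find("wrist","diya1_mid","diya",0,cp,yaws=np.radians(range(0,360,45))))
show("stand","",find("wrist","stand1_mid","stand",0,cp))
shift([.661,-.177,.0178],np.radians(94))
E
```

```text
clock: 8.35
tool_pos: [0.6386, -0.1442, 0.213]
eef_rot: [0.998, 0.067, -0.0, -0.0]
contact_force: [0.2, 0.9, -0.8]
opening: 1.0
c2 0.81 [ 0.6615 -0.1754  0.096   0.9925  1.0063] iou 0.969 [334, 113, 45, 101]
c2 0.79 [ 0.7968 -0.2264  0.1441  0.2347  2.99  ] iou 0.746 [365, 0, 178, 53]
c1 0.93 [0.5827 0.0889 0.1342 0.6564 0.9896] iou 0.93 [16, 177, 90, 77]
c1 0.33 [ 0.6463 -0.2809  0.7097  0.4273  1.1607] iou 0.879 [439, 162, 72, 72]
stand 0.87 [ 0.5692 -0.1698  0.2172] iou 0.971 [306, 211, 57, 57]
tool [ 0.6387 -0.143   0.213 ] jawdir deg -82.21 shift cm [ 1.75  3.68 19.52] turn 3.79
```

View pics/w3.png

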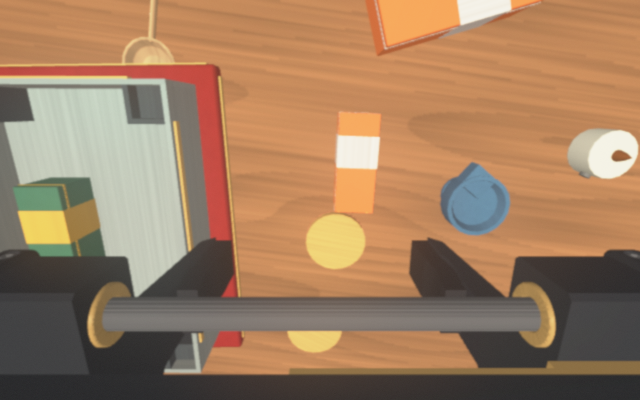

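The small orange carton is at (358,162), scale about 1.0, and the green one is flat in the tray. Picking the orange one.

```bash
python3 -m inch '[[0,[1,2,4],2.3],[0,[1.8,3.5,8],2.3],[0,[1.8,3.5,12],2.3],[0,[1.8,3.5,15],2.3],[0,[1.8,3.5,17.5],2.3],[0,[1.8,3.5,19],2.3],[0,[1.8,3.5,19.5],2.3],[0,[1.8,3.5,19.5],2.3],[0.7,[1.8,3.5,19.5],2.3],[0.7,[1.8,3.5,19.5],2.3],[0.7,[1.8,3.5,19.5],2.3],[0.7,[1.8,3.5,19.5],2.3],[0.7,[1.8,3.5,19.5],2.3],[0.7,[1.8,3.5,19.5],2.3]]' 20
python3 - <<'E'
from h import *
shift([.5767,.0146,.0635],np.radians(97.56))
E
```

```text
clock: 10.0
tool_pos: [0.6615, -0.1772, 0.0179]
eef_rot: [0.999, 0.047, 0.0, 0.0]
contact_force: [-0.6, 0.2, -0.6]
opening: 0.48
tool [ 0.6615 -0.1772  0.0179] jawdir deg -84.64 shift cm [ -6.65 -19.88  -4.57] turn -2.2
```

```bash
python3 -m inch '[[0.7,[0,0,0],0],[0.7,[0,0,0],0],[0.7,[0,0,-2],0],[0.7,[0,0,-5],0],[0.7,[0,0,-9],0],[0.7,[0,0,-13],0],[0.7,[-1,-2,-16],-1],[0.7,[-2,-5,-17],-2.2],[0.7,[-3,-9,-17],-2.2],[0.7,[-4.5,-13,-17],-2.2],[0.7,[-6,-17,-17],-2.2],[0.7,[-6.6,-19,-17],-2.2],[0.7,[-6.65,-19.9,-16],-2.2],[0.7,[-6.65,-19.9,-15],-2.2],[0.7,[-6.65,-19.9,-15],-2.2]]'
python3 - <<'E'
from h import *
im=viewer.snapshot("wrist"); cv2.imwrite("pics/w4.png",im[:,:,::-1])
shift([.5767,.0146,.0635],np.radians(97.56))
E
```

```text
clock: 11.5
tool_pos: [0.5763, 0.0129, 0.1663]
eef_rot: [0.998, 0.065, -0.001, 0.001]
contact_force: [0.4, 0.6, -1.0]
opening: 0.433
tool [0.5767 0.0125 0.1668] jawdir deg -82.6 shift cm [ 0.05 -0.23 10.33] turn -0.16
```

View pics/w4.png

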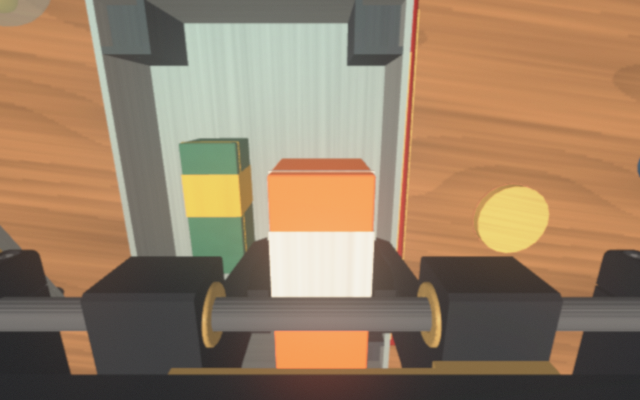

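```bash
python3 -m inch '[[0.7,[0,-0.1,2.5],0],[0.7,[0,-0.1,5],0],[0.7,[0,-0.1,7.5],0],[0.7,[0,-0.1,9],0],[0.7,[0,-0.1,9.7],0],[0.7,[0,-0.1,10.1],0],[0.7,[0,-0.1,10.4],0],[0.7,[0,-0.1,10.45],0],[0.7,[0,-0.1,10.45],0],[0.48,[0,-0.1,10.45],0],[0.48,[0,-0.1,10.45],0],[0.48,[0,-0.1,10.45],0],[0.48,[0,-0.1,9],0],[0.48,[0,-0.1,6],0],[0.48,[0,-0.1,2],0],[0.48,[0,-0.1,-2],0],[0.48,[-2,-0.1,-6],0],[0.48,[-4,-4,-6],0],[0.48,[-6,-8,-6],0],[0.48,[-6,-8,-6],0]]'
python3 - <<'E'
from h import *
im=viewer.snapshot("wrist"); cv2.imwrite("pics/w5.png",im[:,:,::-1])
t=viewer.snapshot("top"); cv2.imwrite("pics/t5.png",t[:,:,::-1])
shift([.473,.396,.2],.65)
E
```

```text
clock: 13.55
tool_pos: [0.5031, 0.0924, 0.2291]
eef_rot: [0.997, 0.071, -0.001, -0.002]
contact_force: [-0.3, 0.6, -0.3]
opening: 0.52
tool [0.5064 0.0871 0.2288] jawdir deg -82.3 shift cm [  0.82 -31.06   2.88] turn 60.46
```

View pics/w5.png

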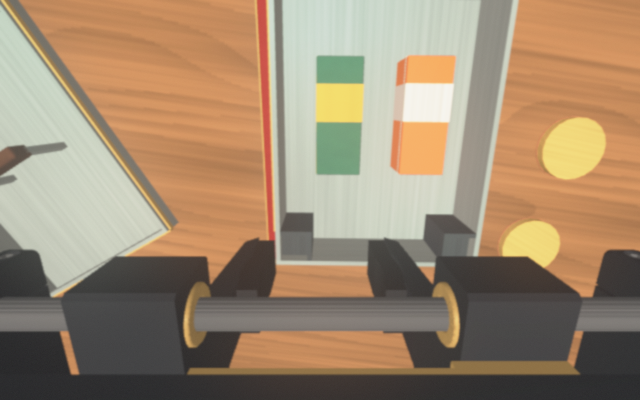

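View pics/t5.png

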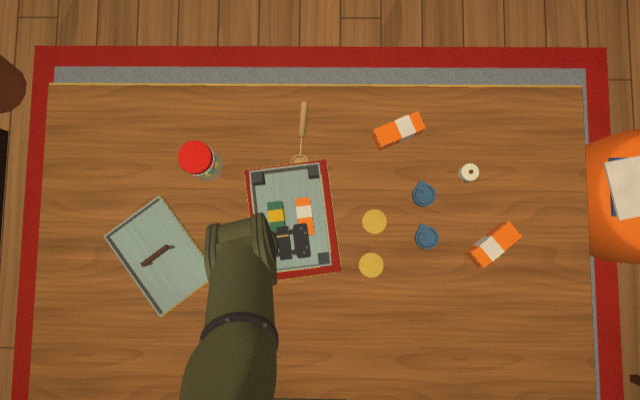

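Both cartons lie flat side by side in the lower tray, at (340,115) and (424,115), and nothing else moved. Next is the upper tray, turning the long way to stay within joint 7's range.

```bash
python3 -m inch '[[0.5,[0.1,-2,0],-8],[0.5,[0.1,-4,0],-16],[0.5,[0.1,-6,0],-24],[0.5,[0.2,-8,0],-32],[0.5,[0.3,-10,0],-40],[0.5,[0.3,-12,0],-48],[0.5,[0.4,-14,0],-56],[0.5,[0.5,-16,0],-64],[0.5,[0.5,-18,0],-72],[0.5,[0.6,-20,0],-80],[0.5,[0.6,-22,0],-88],[0.5,[0.7,-24,0],-96],[0.5,[0.7,-26,0],-104],[0.5,[0.8,-28,0],-112],[0.5,[0.8,-30,0],-119.5],[0.5,[0.8,-31,0],-119.5],[0.5,[0.8,-31,0],-119.5],[0.5,[0.8,-31,0],-119.5]]'
python3 - <<'E'
from h import *
cp=viewer.camera_params("wrist"); print(r.get_state()["q"])
im=viewer.snapshot("wrist"); cv2.imwrite("pics/w6.png",im[:,:,::-1])
show("up","",find("wrist","upper_tray","upper",0,cp,yaws=[.65]))
for n in("tray_handle",):
    for d in viewer.outline_of("wrist",n): print(n,d["p"],d["bbox"])
shift([.473,.396,.2],.65)
E
```

```text
clock: 15.45
tool_pos: [0.4749, 0.3929, 0.2275]
eef_rot: [0.448, 0.894, -0.001, 0.001]
contact_force: [-0.1, -0.3, -1.0]
opening: 0.503
[-0.46800226  0.74998675 -0.54671068  1.60799151  0.46490138  0.91736733
 -0.5405387 ]
up 0.61 [0.4724 0.3993 0.6534] iou 0.963 [182, 79, 282, 180]
tray_handle 0.56 [182.8, 80.9, 282.8, 183.0]
tool [0.4746 0.3931 0.2277] jawdir deg 36.9 shift cm [0.33 0.05 2.77] turn -0.34
```

View pics/w6.png

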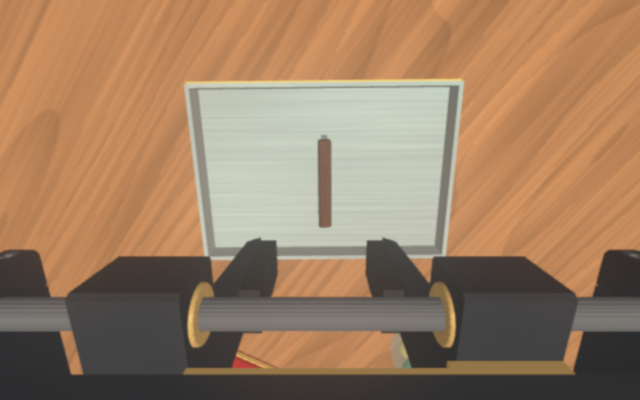

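The handle bar runs from (324,139) to (325,227). The upper tray's rim corners are at (187,84), (462,80), (207,258) and (446,256).

Run:
```python
from h import *
cp=viewer.camera_params("wrist")
a,b=unproj([324,139],cp,.08),unproj([325,227],cp,.08); print("handle",a,b,(a+b)/2,np.linalg.norm(a-b),np.degrees(np.arctan2(*(a-b)[[1,0]])))
c=[unproj(p,cp,.042) for p in([187,84],[462,80],[446,257],[207,258])]
print(np.round(c,4),"mean",np.mean(c,0)); 
for i in range(4): d=c[(i+1)%4]-c[i]; print(np.linalg.norm(d),np.degrees(np.arctan2(d[1],d[0])))
h=(a+b)/2
shift([h[0],h[1],.071+.005-.002],np.radians(37.4))
im=cv2.imread("pics/w6.png")
for m in (box(.26,.18,.042,.042),box(.012,.08,.08,.08)):
    uv=sil(m,[.473,.3985,np.radians(37.4)],cp); cv2.polylines(im,[cv2.convexHull(uv.astype(np.float32)).astype(np.int32)],True,(0,0,255),1)
cv2.imwrite("pics/w6d.png",im[60:280,160:480])
```

```text
handle [0.44799308 0.43047515 0.08      ] [0.49705647 0.36704572 0.08      ] [0.47252478 0.39876043 0.08      ] 0.08019044860175412 127.72236181117212
[[0.3183 0.3917 0.042 ]
 [0.52   0.5476 0.042 ]
 [0.6313 0.4068 0.042 ]
 [0.4257 0.2508 0.042 ]] mean [0.47381277 0.39921882 0.042     ]
0.25489052440952226 37.70395858361654
0.17948356997450307 -51.66746420235388
0.25807126163531774 -142.81391808664117
0.1771442566289307 127.31544851589298
tool [0.4746 0.3931 0.2277] jawdir deg 36.9 shift cm [ 0.6   0.18 15.37] turn -0.5
```

View pics/w6d.png

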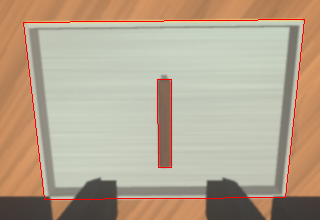

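```bash
python3 -m inch '[[0.5,[0.3,0.1,3],-0.5],[0.5,[0.6,0.15,7],-0.5],[0.5,[0.6,0.15,11],-0.5],[0.5,[0.6,0.15,14],-0.5],[0.5,[0.6,0.15,15.6],-0.5],[0.5,[0.6,0.15,16.2],-0.5],[0.5,[0.6,0.15,16.2],-0.5],[0.7,[0.6,0.15,16.2],-0.5],[1,[0.6,0.15,16.2],-0.5],[1,[0.6,0.15,16.2],-0.5],[1,[0.6,0.15,16.2],-0.5],[1,[0.6,0.15,16.2],-0.5],[1,[0.6,0.15,16.2],-0.5],[1,[0.6,0.15,16.2],-0.5]]' 50
python3 - <<'E'
from h import *
s=r.get_state(); print(s["tool_pos"],s["opening"])
shift([.572,.0503,.066+.086],np.radians(180+7.56))
E
```

```text
clock: 17.0
tool_pos: [0.472, 0.4007, 0.0663]
eef_rot: [0.442, 0.897, 0.001, 0.0]
contact_force: [0.8, -0.3, 6.2]
opening: 0.13
[0.47197701 0.40068637 0.06634282] 0.12964135561293075
tool [0.472  0.4007 0.0663] jawdir deg 37.54 shift cm [-33.88 -13.41  -8.59] turn 29.98
```

```bash
python3 -m inch '[[1,[0,0,-0.5],0],[1,[0,0,-1.5],0],[1,[0,0,-3.5],0],[1,[0,0,-6],0],[1,[0,0,-9],0],[1,[0,0,-12],0],[1,[0,0,-14.5],0],[1,[0,0,-16],0],[1,[0,0,-16],0]]'
python3 - <<'E'
from h import *
im=viewer.snapshot("side"); cv2.imwrite("pics/s7.png",im[:,:,::-1])
shift([.572,.0503,.066+.16],np.radians(180+7.56)); print(r.get_state()["contact_force"],r.get_state()["moment"])
E
```

```text
clock: 17.9
tool_pos: [0.4717, 0.4009, 0.2278]
eef_rot: [0.442, 0.897, 0.001, 0.0]
contact_force: [1.0, 0.4, -5.8]
opening: 0.13
tool [0.4712 0.4001 0.2261] jawdir deg 37.56 shift cm [-3.387e+01 -1.334e+01  1.000e-02] turn 30.0
[ 0.56253458  0.34782966 -5.64760209] [-0.05480614  0.00438815  0.02863727]
```

View pics/s7.png

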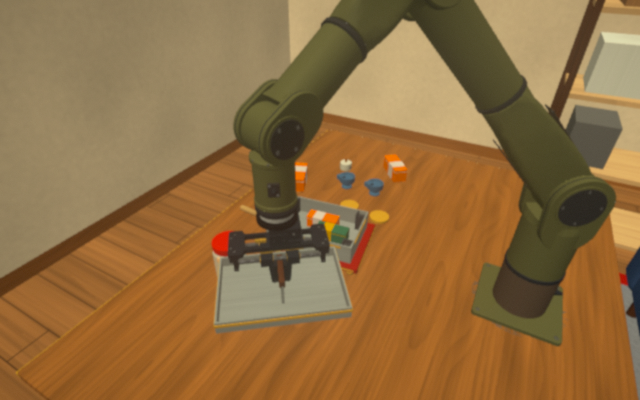

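The tray hangs level in the grip at about (283,285), and the cartons are still in the lower tray at (330,225). Carrying it across.

```bash
python3 -m inch '[[1,[-0.7,-0.3,0],0.5],[1,[-2,-0.8,0],2],[1,[-4,-1.6,0],4],[1,[-6.5,-2.6,0],6],[1,[-9,-3.6,0],8],[1,[-11.5,-4.6,0],10],[1,[-14,-5.5,0],12],[1,[-16.5,-6.5,0],14],[1,[-19,-7.5,0],16.5],[1,[-21.5,-8.5,0],19],[1,[-24,-9.5,0],21.5],[1,[-26.5,-10.5,0],24],[1,[-29,-11.4,0],26.5],[1,[-31,-12.2,0],28.5],[1,[-32.7,-12.9,0],30],[1,[-33.6,-13.3,0],30],[1,[-33.9,-13.4,0],30],[1,[-33.9,-13.4,0],30],[1,[-33.9,-13.4,0],30],[1,[-33.9,-13.4,0],30]]'
python3 - <<'E'
from h import *
for n in("side","top","wrist"):
    im=viewer.snapshot(n); cv2.imwrite(f"pics/{n}8.png",im[:,:,::-1])
shift([.572,.0503,.066+.086],np.radians(180+7.56))
E
```

```text
clock: 19.95
tool_pos: [0.5716, 0.0513, 0.2258]
eef_rot: [0.658, 0.753, 0.0, -0.0]
contact_force: [0.1, -0.1, -6.3]
opening: 0.126
tool [0.5717 0.0506 0.2258] jawdir deg 7.63 shift cm [-0.04  0.03  7.38] turn 0.07
```

View pics/wrist8.png

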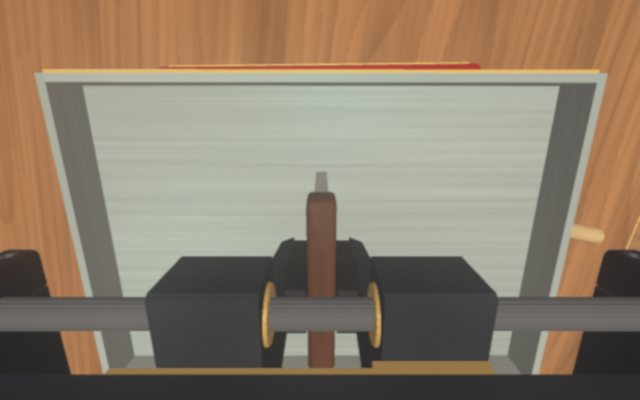

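View pics/side8.png

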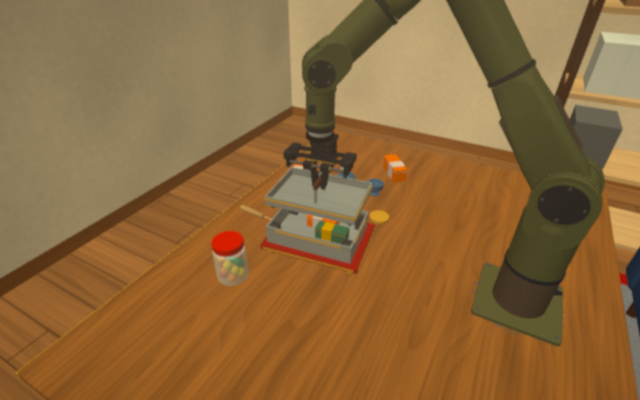

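Run:
```python
from h import *
cp=viewer.camera_params("wrist"); z=r.get_state()["tool_pos"][2]-.024
g=cv2.imread("pics/wrist8.png")
a,b=unproj([39,75],cp,z),unproj([605.5,75],cp,z); d=b-a; ang=np.arctan2(d[1],d[0]); print(a,b,np.linalg.norm(d),np.degrees(ang))
m=(a+b)/2; print("centre",m+.09*np.array([np.sin(ang),-np.cos(ang),0]),m-.09*np.array([np.sin(ang),-np.cos(ang),0]))
print(viewer.camera_params("wrist")["intrinsics"])
# top: rim edge overlay for held tray, and lower tray fit
t=cv2.imread("pics/top8.png"); cpt=viewer.camera_params("top")
for mod in (box(.26,.18,z,z),):
    uv=sil(mod,[.572,.0505,np.radians(7.6)],cpt); cv2.polylines(t,[cv2.convexHull(uv.astype(np.float32)).astype(np.int32)],True,(0,0,255),1)
cv2.imwrite("pics/t8d.png",cv2.resize(t[120:320,220:370],None,fx=3,fy=3))
```

```text
[0.43272185 0.11773464 0.20176933] [0.68666131 0.15183274 0.20176933] 0.2562185207066964 7.647731324548926
centre [0.57166897 0.04558424 0.20176933] [0.54771419 0.22398314 0.20176933]
[[321.96340348   0.         321.11511915]
 [  0.         321.96340348 200.69349815]
 [  0.           0.           1.        ]]
```

View pics/t8d.png

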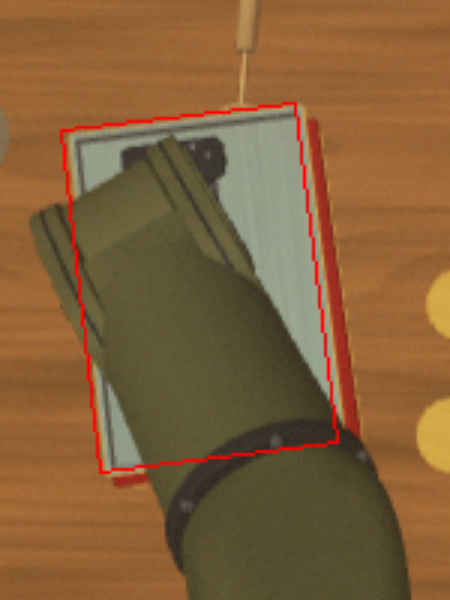

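The held tray's centre is about 2 mm short of the TCP along its y, by both the grasp geometry and this view. I'll correct by +0.2 cm in tool x, then lower slowly.

```bash
python3 -m inch '[[1,[0.1,0,1],0],[1,[0.2,0,2.5],0],[1,[0.2,0,4],0],[1,[0.2,0,5],0],[1,[0.2,0,5.6],0],[1,[0.2,0,6],0],[1,[0.2,0,6],0],[1,[0.2,0,6],0]]'
python3 - <<'E'
from h import *
im=viewer.snapshot("side"); cv2.imwrite("pics/s9.png",cv2.resize(im[150:290,220:410,::-1],None,fx=4,fy=4,interpolation=cv2.INTER_CUBIC))
s=r.get_state(); print(s["tool_pos"],s["contact_force"])
E
```

```text
clock: 20.9
tool_pos: [0.5719, 0.0519, 0.1661]
eef_rot: [0.659, 0.752, 0.0, 0.0]
contact_force: [0.2, 0.7, -6.4]
opening: 0.125
[0.57198147 0.05194891 0.1662179 ] [ 0.64703451  0.06425635 -4.66235927]
```

View pics/s9.png

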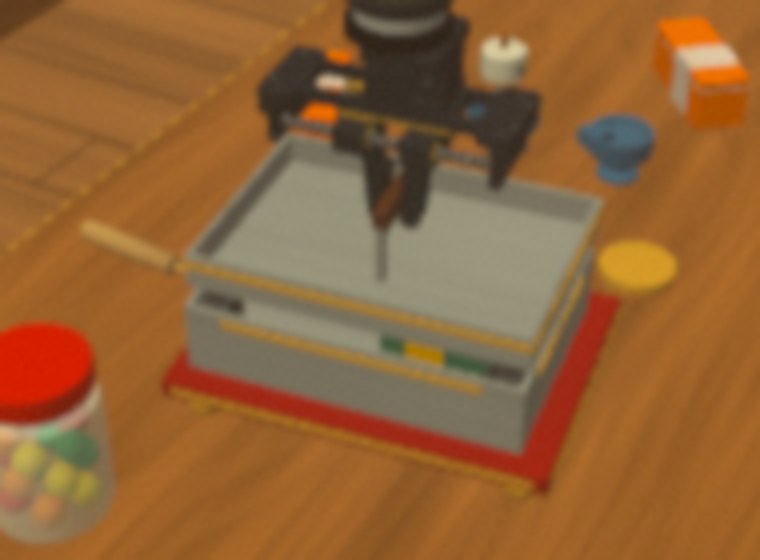

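The trays look aligned, with the front-left and front-right corners stacked vertically. Lowering the last 14 mm slowly.

```bash
python3 -m inch '[[1,[0,0,0.2],0],[1,[0,0,0.4],0],[1,[0,0,0.6],0],[1,[0,0,0.7],0],[1,[0,0,0.8],0],[1,[0,0,0.9],0],[1,[0,0,1.0],0],[1,[0,0,1.05],0],[1,[0,0,1.1],0],[1,[0,0,1.15],0],[1,[0,0,1.2],0],[1,[0,0,1.25],0],[1,[0,0,1.3],0],[1,[0,0,1.3],0]]'
```

```text
clock: 22.35
tool_pos: [0.5715, 0.0518, 0.1526]
eef_rot: [0.659, 0.752, -0.0, 0.0]
contact_force: [-0.7, 0.8, -5.3]
opening: 0.125
```

```bash
python3 -m inch '[[1,[0,0,0.05],0],[1,[0,0,0.1],0],[1,[0,0,0.1],0],[1,[0,0,0.15],0],[1,[0,0,0.15],0],[1,[0,0,0.15],0]]'
```

```text
clock: 22.95
tool_pos: [0.5716, 0.0519, 0.1523]
eef_rot: [0.659, 0.752, 0.0, 0.0]
contact_force: [-3.7, -0.9, 7.2]
opening: 0.131
```

Force now reads +7 N upward at z = 0.1523, so the tray is seated. Releasing and moving to look at the stands.

```bash
python3 -m inch '[[0.75,[0,0,0],0],[0.5,[0,0,0],0],[0.5,[0,0,0],0],[0.5,[0,0,-1],0],[0.5,[0,0,-3],0],[0.5,[0,0,-6],0],[0.5,[0,0,-10],0],[0.3,[-3,-1,-10],8],[0,[-6,-2,-10],16],[0,[-9,-3,-10],24],[0,[-12,-4,-10],32],[0,[-15,-5,-10],40],[0,[-18,-6,-10],48],[0,[-20,-6.5,-10],56],[0,[-21.5,-7,-10],64],[0,[-21.5,-7,-10],72],[0,[-21.5,-7,-10],80],[0,[-21.5,-7,-10],88],[0,[-21.5,-7,-10],90],[0,[-21.5,-7,-10],90]]'
python3 - <<'E'
from h import *
cp=viewer.camera_params("wrist"); print(r.get_state()["q"])
for n in("side","top","wrist"):
    im=viewer.snapshot(n); cv2.imwrite(f"pics/{n}10.png",im[:,:,::-1])
    if n=="side": cv2.imwrite("pics/s10.png",cv2.resize(im[150:290,220:410,::-1],None,fx=4,fy=4,interpolation=cv2.INTER_CUBIC))
show("stand","",find("wrist","stand1_mid","stand",0,cp))
show("diya","",find("wrist","diya1_mid","diya",0,cp,yaws=np.radians(range(0,360,45))))
E
```

```text
clock: 24.95
tool_pos: [0.5306, -0.1703, 0.2516]
eef_rot: [0.998, 0.067, 0.0, 0.0]
contact_force: [0.6, 0.4, 0.5]
opening: 1.001
[ 0.24983733  0.59691555 -0.03620612  1.77982559  0.02932985  0.76481891
 -1.23782796]
stand 0.73 [ 0.5693 -0.1693  0.066 ] iou 0.972 [295, 107, 55, 62]
diya 0.68 [ 0.5269 -0.303   0.4366] iou 0.954 [411, 159, 56, 62]
```

View pics/s10.png

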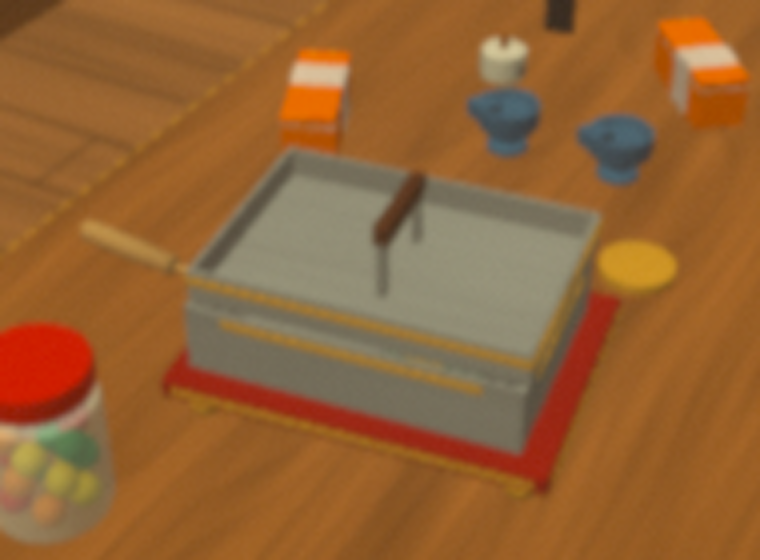

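View pics/wrist10.png

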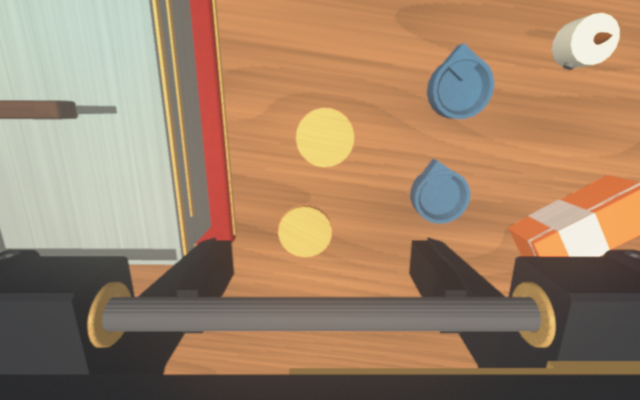

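View pics/top10.png

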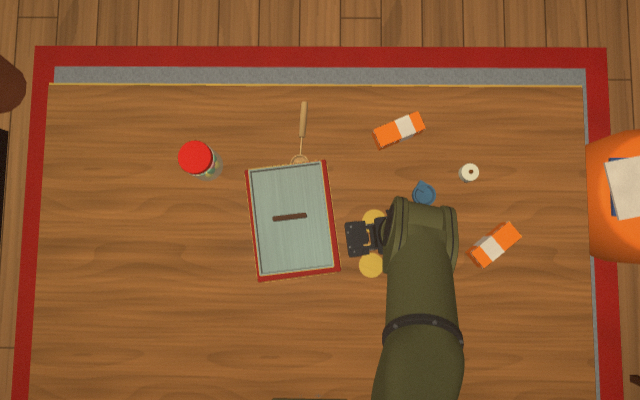

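The upper tray sits home with only a thin seam visible. The wrist picture shows stands at (325,137) and (305,232), and diyas at (461,82) and (441,192). I'll measure all four with colour masks.

```bash
cat >> h.py <<'E'
def blobs(im,kind,minarea=400):
    hsv=cv2.cvtColor(im,cv2.COLOR_RGB2HSV)
    m=cv2.inRange(hsv,(22,70,120),(34,255,255)) if kind=="stand" else cv2.inRange(hsv,(95,70,40),(115,255,255))
    m=cv2.morphologyEx(m,cv2.MORPH_OPEN,np.ones((3,3),np.uint8)); m=cv2.morphologyEx(m,cv2.MORPH_CLOSE,np.ones((7,7),np.uint8))
    n,l,s,c=cv2.connectedComponentsWithStats(m)
    return [(l==i,s[i],c[i]) for i in range(1,n) if s[i,4]>minarea]
def cfit(im,cp,kind,z,minarea=400):
    for m,s,c in blobs(im,kind,minarea):
        p0=unproj(c,cp,z+(.01 if kind=="stand" else .035))
        p,iou=fit(m,M[kind],cp,p0,z,None if kind=="stand" else np.radians(range(0,360,45)))
        print(kind,"px",np.round(c),s[:4],"pose",np.round(p,4),"deg",round(np.degrees(p[2]),1),"iou",round(iou,3))
E
python3 - <<'E'
from h import *
cp=viewer.camera_params("wrist"); im=cv2.imread("pics/wrist10.png")[:,:,::-1].copy()
cfit(im,cp,"stand",0); cfit(im,cp,"diya",0)
shift([.473,-.165,.017],np.radians(97.6))
E
```

```text
stand px [325. 137.] [297 109  56  57] pose [ 0.5681 -0.1696  0.341 ] deg 19.5 iou 0.931
stand px [304. 232.] [279 208  52  48] pose [ 0.4482 -0.1604  0.1394] deg 8.0 iou 0.847
diya px [462.  84.] [431  45  62  73] pose [ 0.6378 -0.2963  0.2765] deg 15.8 iou 0.869
diya px [442. 194.] [415 163  54  59] pose [ 0.5268 -0.303   0.4814] deg 27.6 iou 0.801
tool [ 0.5304 -0.1705  0.2513] jawdir deg -82.38 shift cm [-5.62 -1.31 23.43] turn 0.02
```

```bash
python3 -m inch '[[0,[1.5,0.2,4],0],[0,[3,0.4,8],0],[0,[3.85,0.4,12],0],[0,[3.85,0.4,16],0],[0,[3.85,0.4,19],0],[0,[3.85,0.4,21.5],0],[0,[3.85,0.4,22.8],0],[0,[3.85,0.4,23.3],0],[0,[3.85,0.4,23.4],0],[0,[3.85,0.4,23.4],0],[0.5,[3.85,0.4,23.4],0],[0.5,[3.85,0.4,23.4],0],[0.5,[3.85,0.4,23.4],0],[0.5,[3.85,0.4,23.4],0],[0.5,[3.85,0.4,23.4],0],[0.5,[3.85,0.4,23.4],0]]' 20
python3 - <<'E'
from h import *
im=viewer.snapshot("wrist"); cv2.imwrite("pics/w11.png",im[:,:,::-1])
s=r.get_state();print(s["opening"]*88)
c,sn=np.cos(.1325),np.sin(.1325)
for sx in(1,-1): print("half",sx,np.round([.5717+sx*.066*c,.0505+sx*.066*sn],4))
shift([.5717+.066*c,.0505+.066*sn,.122],np.radians(97.6))
E
```

```text
clock: 26.8
tool_pos: [0.5695, -0.1695, 0.0178]
eef_rot: [0.998, 0.066, 0.0, 0.0]
contact_force: [-0.9, 0.7, 5.7]
opening: 0.739
64.7765449929246
half 1 [0.6371 0.0592]
half -1 [0.5063 0.0418]
tool [ 0.5695 -0.1695  0.0178] jawdir deg -82.45 shift cm [  9.72 -21.78 -10.42] turn -0.05
```

View pics/w11.png

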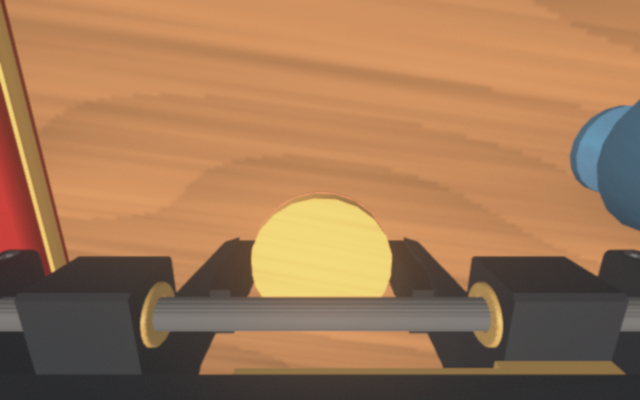

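Stand 1 is held at (321,248), opening about 65 mm. Carrying it to the +x half.

```bash
python3 -m inch '[[0.5,[0,0,-1],0],[0.5,[0,0,-3],0],[0.5,[0,0,-6.5],0],[0.5,[0,0,-10.5],0],[0.5,[0,0,-14.5],0],[0.5,[1,-2,-17.5],0],[0.5,[3,-5,-19],0],[0.5,[5,-8.5,-19],0],[0.5,[7,-12,-19],0],[0.5,[8.5,-15.5,-19],0],[0.5,[9.4,-18.5,-19],0],[0.5,[9.7,-20.5,-19],0],[0.5,[9.7,-21.5,-18.5],0],[0.5,[9.7,-21.8,-17],0],[0.5,[9.7,-21.8,-15],0],[0.5,[9.7,-21.8,-13.5],0],[0.5,[9.7,-21.8,-12.5],0],[0.5,[9.7,-21.8,-12],0],[0.5,[9.7,-21.8,-12],0],[0.5,[9.7,-21.8,-12],0]]'
python3 - <<'E'
from h import *
im=viewer.snapshot("wrist"); cv2.imwrite("pics/w12.png",im[:,:,::-1])
shift([.6371,.0592,.1218],np.radians(97.6)); s=r.get_state();print(s["opening"]*88)
E
```

```text
clock: 28.85
tool_pos: [0.6371, 0.0593, 0.1377]
eef_rot: [0.998, 0.066, 0.001, 0.0]
contact_force: [-0.8, -0.4, -2.0]
opening: 0.736
tool [0.6372 0.0593 0.1379] jawdir deg -82.46 shift cm [-0.02  0.01  1.61] turn -0.06
64.808304420796
```

View pics/w12.png

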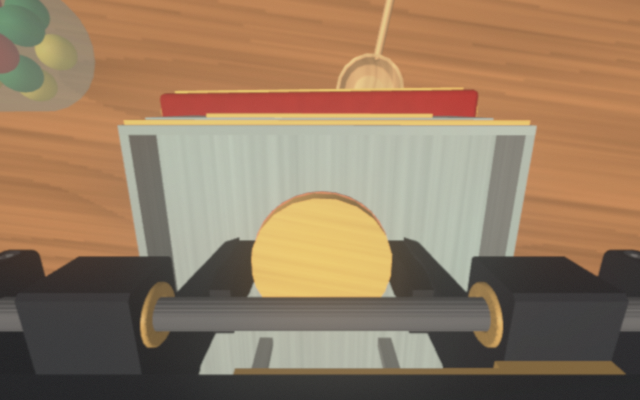

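The stand hangs over the far half at (321,245), clear of the handle. Lowering it, releasing, and moving to stand 2.

```bash
python3 -m inch '[[0.5,[0,0,0.5],0],[0.5,[0,0,0.9],0],[0.5,[0,0,1.2],0],[0.5,[0,0,1.4],0],[0.5,[0,0,1.5],0],[0.5,[0,0,1.6],0],[0.5,[0,0,1.62],0],[0.5,[0,0,1.62],0]]'; python3 -m inch '[[0.1,[0,0,0],0],[0.1,[0,0,0],0],[0.1,[0,0,0],0],[0.1,[0,0,-1],0],[0.1,[0,0,-3],0],[0.1,[0,0,-7],0],[0.1,[-3,1,-11],0],[0,[-7,5,-12],0],[0,[-11,9,-12],0],[0,[-15,13,-12],0],[0,[-18,17,-12],0],[0,[-18,20,-12],0],[0,[-17.7,20,-12],0],[0,[-17.7,20,-12],0]]'
python3 - <<'E'
from h import *
cp=viewer.camera_params("wrist"); im=viewer.snapshot("wrist"); cv2.imwrite("pics/w13.png",im[:,:,::-1])
t=viewer.snapshot("top"); cv2.imwrite("pics/t13.png",t[:,:,::-1])
cfit(im,cp,"stand",0);cfit(im,cp,"diya",0)
show("stand","",find("wrist","stand1_mid","stand",0,cp))
shift([.4482,-.1604,.0178],np.radians(97.6))
E
```

```text
clock: 29.7
tool_pos: [0.6365, 0.0594, 0.1218]
eef_rot: [0.998, 0.066, 0.0, 0.0]
contact_force: [-1.8, -0.2, 5.8]
opening: 0.737
clock: 31.1
tool_pos: [0.4878, -0.1635, 0.2417]
eef_rot: [0.998, 0.064, 0.001, 0.0]
contact_force: [0.0, 1.1, 0.2]
opening: 1.001
stand px [314. 202.] [287 176  55  52] pose [ 0.4497 -0.1602 -0.0391] deg -2.2 iou 0.88
diya px [482.  37.] [447   0  70  74] pose [ 0.6399 -0.2964  2.0819] deg 119.3 iou 0.896
diya px [461. 157.] [433 122  57  65] pose [ 0.5265 -0.3024  0.4505] deg 25.8 iou 0.841
stand 0.66 [ 0.6522  0.1425 -0.4242] iou 0.114 [21, 0, 44, 8]
tool [ 0.4881 -0.1603  0.2412] jawdir deg -82.28 shift cm [-3.97 -0.51 22.34] turn 0.12
```

View pics/w13.png

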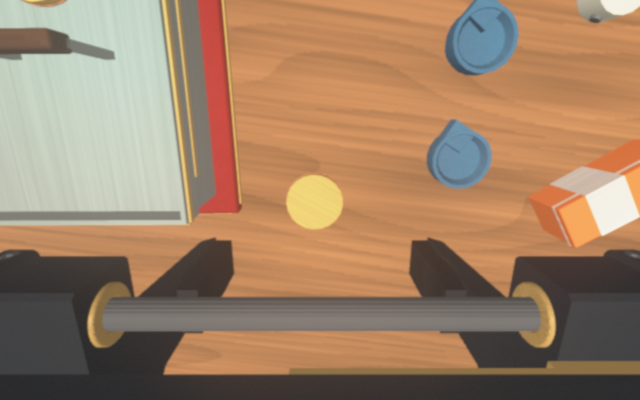

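View pics/t13.png

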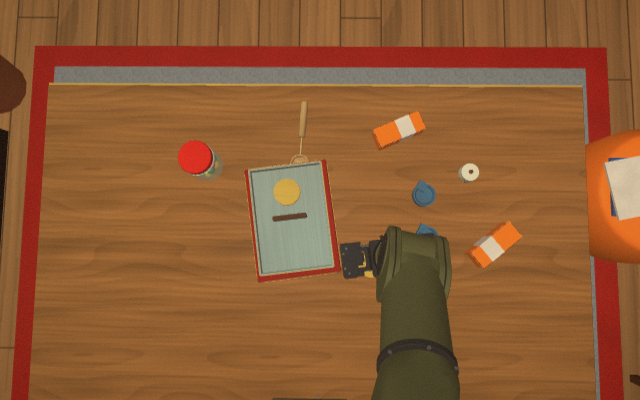

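Stand 1 rests in the far half, at (287,191) in the top view. Stand 2 is at (314,202) in the wrist view, clear of the stool by about 2 cm. Picking it.

```bash
python3 -m inch '[[0,[-2,-0.2,4],0],[0,[-3.5,-0.5,8],0],[0,[-3.8,-0.5,12],0],[0,[-3.8,-0.5,16],0],[0,[-3.8,-0.5,19],0],[0,[-3.8,-0.5,21],0],[0,[-3.8,-0.5,22],0],[0,[-3.8,-0.5,22.3],0],[0,[-3.8,-0.5,22.3],0],[0.5,[-3.8,-0.5,22.3],0],[0.5,[-3.8,-0.5,22.3],0],[0.5,[-3.8,-0.5,22.3],0],[0.5,[-3.8,-0.5,22.3],0],[0.5,[-3.8,-0.5,22.3],0],[0.5,[-3.8,-0.5,22.3],0]]' 20
python3 - <<'E'
from h import *
im=viewer.snapshot("wrist"); cv2.imwrite("pics/w14.png",im[:,:,::-1])
s=r.get_state();print(s["opening"]*88)
shift([.5063,.0418,.1218],np.radians(97.6))
E
```

```text
clock: 32.75
tool_pos: [0.4495, -0.1622, 0.0187]
eef_rot: [0.998, 0.066, 0.001, 0.0]
contact_force: [0.0, 1.2, 5.8]
opening: 0.738
64.9733654406469
tool [ 0.4495 -0.1622  0.0187] jawdir deg -82.44 shift cm [  8.33 -19.47 -10.31] turn -0.04
```

View pics/w14.png

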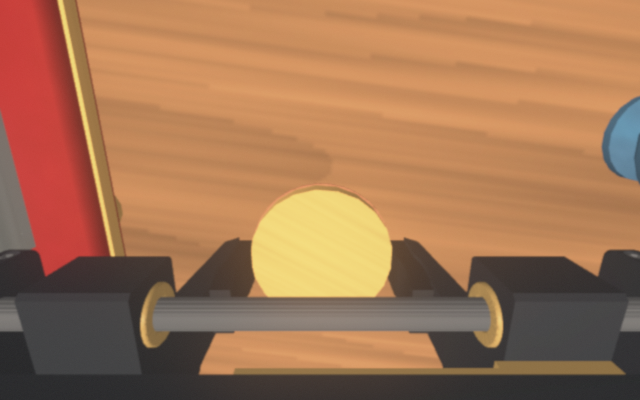

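```bash
python3 -m inch '[[0.5,[0,0,-1],0],[0.5,[0,0,-3],0],[0.5,[0,0,-6.5],0],[0.5,[0,0,-10.5],0],[0.5,[0,0,-14.5],0],[0.5,[1,-2,-17.5],0],[0.5,[2,-5,-19],0],[0.5,[4,-8,-19],0],[0.5,[5.5,-11,-19],0],[0.5,[7,-14,-19],0],[0.5,[8,-17,-19],0],[0.5,[8.1,-19,-18.5],0],[0.5,[8.1,-19.5,-17],0],[0.5,[8.1,-19.5,-15],0],[0.5,[8.1,-19.5,-13.5],0],[0.5,[8.1,-19.5,-12.5],0],[0.5,[8.1,-19.5,-12],0],[0.5,[8.1,-19.5,-12],0],[0.5,[8.1,-19.5,-12],0]]'
python3 - <<'E'
from h import *
im=viewer.snapshot("wrist"); cv2.imwrite("pics/w15.png",im[:,:,::-1])
shift([.5046,.0416,.1227],np.radians(97.6)); s=r.get_state();print(s["opening"]*88)
E
```

```text
clock: 34.7
tool_pos: [0.5041, 0.0417, 0.1385]
eef_rot: [0.998, 0.066, 0.0, 0.0]
contact_force: [-0.4, 0.1, -2.0]
opening: 0.74
tool [0.5042 0.0418 0.1386] jawdir deg -82.46 shift cm [0.04 0.02 1.59] turn -0.06
64.77322265817949
```

View pics/w15.png

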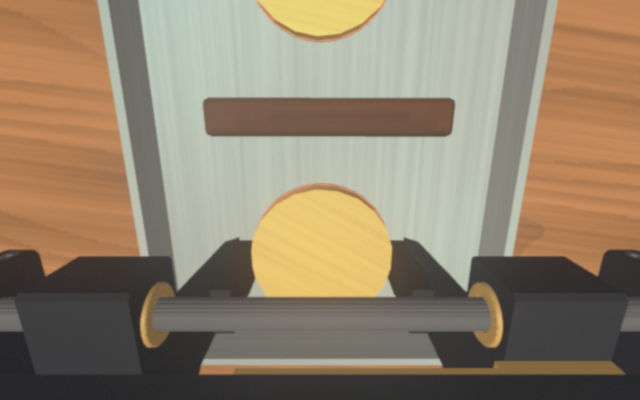

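The stand hangs over the near half at (321,245). The handle bar is at (329,116) and stand 1 is beyond it. Lowering and releasing.

```bash
python3 -m inch '[[0.5,[0,0,0.5],0],[0.5,[0,0,0.9],0],[0.5,[0,0,1.2],0],[0.5,[0,0,1.4],0],[0.5,[0,0,1.5],0],[0.5,[0,0,1.58],0],[0.5,[0,0,1.6],0],[0.5,[0,0,1.6],0],[0.1,[0,0,1.6],0],[0.1,[0,0,1.6],0],[0.1,[0,0,1.6],0],[0.1,[0,0,0],0],[0.1,[0,0,-4],0],[0.1,[0,0,-8],0],[0.1,[0,0,-12],0],[0.1,[-5,0,-13],0],[0.1,[-9,0,-13],0],[0.1,[-9,0,-13],0]]'
python3 - <<'E'
from h import *
cp=viewer.camera_params("wrist"); im=viewer.snapshot("wrist"); cv2.imwrite("pics/w16.png",im[:,:,::-1])
cfit(im,cp,"stand",.104)
show("stand","",find("wrist","stand1_mid","stand",.104,cp,h=.01))
shift([.56,-.30,.26])
E
```

```text
clock: 36.55
tool_pos: [0.4074, 0.0285, 0.2679]
eef_rot: [0.998, 0.066, -0.004, 0.001]
contact_force: [0.6, 0.4, -0.4]
opening: 0.898
stand px [320.  66.] [280  23  81  86] pose [0.5067 0.0421 0.1101] deg 6.3 iou 0.973
tool [0.4143 0.0299 0.2683] jawdir deg -82.44 shift cm [10.11 34.62  0.84]
```

View pics/w16.png

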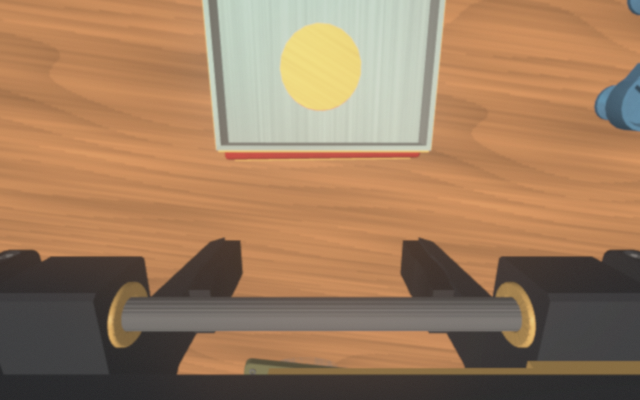

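Stand 2 sits flat in the near half at (320,66). On to the diyas.

```bash
python3 -m inch '[[0.1,[2,4,0],0],[0.1,[3,8,0],0],[0.1,[4,12,0],0],[0,[5,16.5,0],0],[0,[6,21,0],0],[0,[7,25.5,0],0],[0,[8,30,0],0],[0,[9,33.5,0],0],[0,[9,34.6,0],0],[0,[9,34.6,0],0],[0,[9,34.6,0],0],[0,[9,34.6,0],0]]'
python3 - <<'E'
from h import *
cp=viewer.camera_params("wrist"); im=viewer.snapshot("wrist"); cv2.imwrite("pics/w17.png",im[:,:,::-1])
cfit(im,cp,"diya",0)
show("diya","",find("wrist","diya1_mid","diya",0,cp,yaws=np.radians(range(0,360,45))))
t=viewer.snapshot("top"); cv2.imwrite("pics/t17.png",t[:,:,::-1])
cfit(t,viewer.camera_params("top"),"diya",0,150)
E
```

```text
clock: 37.85
tool_pos: [0.5496, -0.2989, 0.268]
eef_rot: [0.998, 0.067, -0.0, -0.001]
contact_force: [-0.1, 0.3, -0.4]
opening: 0.997
diya px [332.  87.] [304  51  55  68] pose [ 0.6366 -0.2972  0.2368] deg 13.6 iou 0.842
diya px [322. 188.] [304 162  38  49] pose [ 0.5243 -0.2995  0.2166] deg 12.4 iou 0.586
diya 0.97 [ 0.5269 -0.3034  0.3354] iou 0.967 [297, 157, 49, 60]
diya px [424. 193.] [416 182  18  24] pose [ 0.6433 -0.2979  2.9396] deg 168.4 iou 0.615
```

View pics/w17.png

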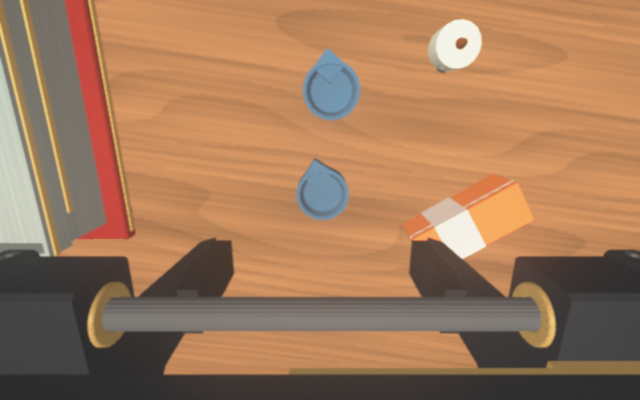

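View pics/t17.png

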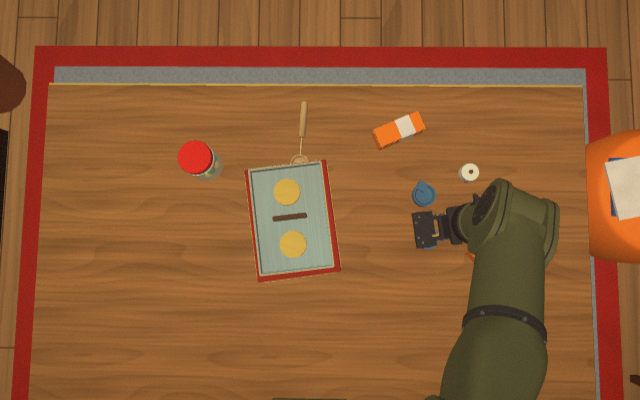

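Both diyas show with spouts pointing roughly away from the base. For diya1 the bowl is at (322,192) and the spout tip at (316,159). For diya2 the bowl is at (331,91) and the tip at (328,50). I'll crop to get the yaw exactly.

Run:
```python
from h import *
cp=viewer.camera_params("wrist"); im=cv2.imread("pics/w17.png")
for c,t in(([322,193],[316.5,159]),([331,91],[328.5,50])):
    a,b=unproj(c,cp,.048),unproj(t,cp,.048); d=b-a; print(a,np.linalg.norm(d),np.degrees(np.arctan2(d[1],d[0])))
for p,col in (((.527,-.303,np.radians(19)),(0,0,255)),((.6385,-.297,np.radians(12)),(0,0,255))):
    for m in (ring(.03,.048),np.array([[.03,0,.048],[.041,0,.048]]),ring(.02,0)):
        uv=sil(m,p,cp); cv2.polylines(im,[np.round(uv*8).astype(np.int32)],True,col,1,shift=3)
cv2.imwrite("pics/w17d.png",cv2.resize(im[30:240,250:430],None,fx=3,fy=2.8,interpolation=cv2.INTER_CUBIC))
```

```text
[ 0.52776111 -0.30382191  0.048     ] 0.03897737297208816 16.63084007161487
[ 0.63717265 -0.29837634  0.048     ] 0.03906487256751064 11.850707159658107
```

View pics/w17d.png

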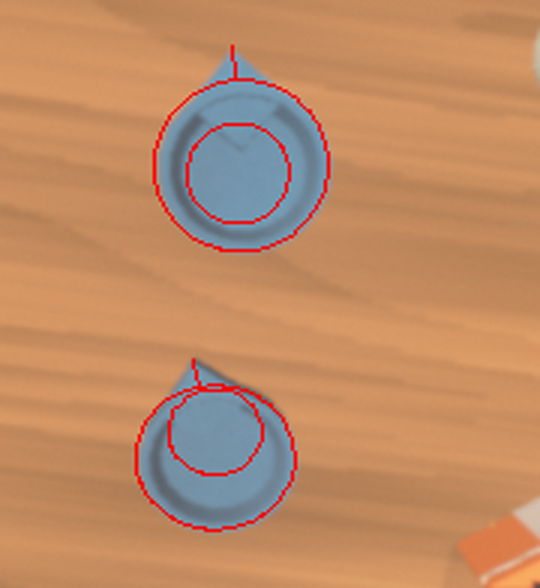

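Overlay matches on both diyas. Picking diya1 (the nearer one).

Run:
```python
from h import *
shift([.527,-.3033,.0325],np.radians(108))
```

```text
tool [ 0.5495 -0.2997  0.2683] jawdir deg -82.33 shift cm [-2.29  0.06 23.58] turn -10.33
```

```bash
python3 -m inch '[[0,[-1,0,4],-5],[0,[-2.3,0.05,8],-10.3],[0,[-2.3,0.05,12],-10.3],[0,[-2.3,0.05,16],-10.3],[0,[-2.3,0.05,19],-10.3],[0,[-2.3,0.05,21.5],-10.3],[0,[-2.3,0.05,23],-10.3],[0,[-2.3,0.05,23.6],-10.3],[0,[-2.3,0.05,23.6],-10.3],[0.6,[-2.3,0.05,23.6],-10.3],[0.6,[-2.3,0.05,23.6],-10.3],[0.6,[-2.3,0.05,23.6],-10.3],[0.6,[-2.3,0.05,23.6],-10.3],[0.6,[-2.3,0.05,23.6],-10.3],[0.6,[-2.3,0.05,23.6],-10.3],[0.6,[-2.3,0.05,23.6],-10.3]]' 15
python3 - <<'E'
from h import *
im=viewer.snapshot("wrist"); cv2.imwrite("pics/w18.png",im[:,:,::-1])
s=r.get_state();print(s["opening"]*88)
shift([.5067,.0421,.1505],np.radians(97.6))
E
```

```text
clock: 39.6
tool_pos: [0.5268, -0.3047, 0.0327]
eef_rot: [0.988, 0.155, 0.0, 0.0]
contact_force: [-1.0, 1.3, 5.9]
opening: 0.674
59.48773417003892
tool [ 0.5268 -0.3047  0.0327] jawdir deg -72.14 shift cm [  8.73 -33.62 -11.78] turn 10.26
```

View pics/w18.png

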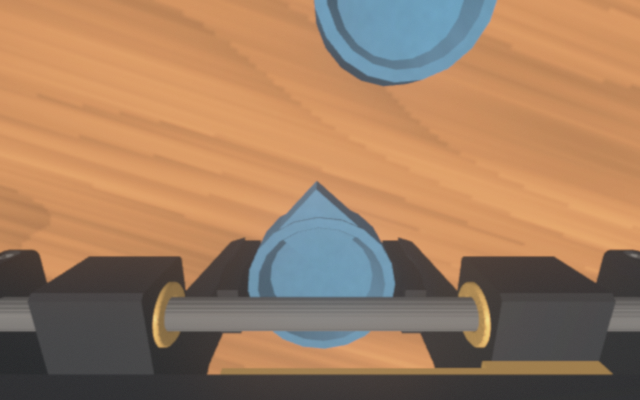

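Diya1 is gripped, bowl at (321,282), opening 59.5 mm. I'll measure its offset along the tool x.

Run:
```python
from h import *
cp=viewer.camera_params("wrist"); s=r.get_state(); Rm=R.from_quat(s["eef_rot"]).as_matrix()
for px in([321,347],[321,217],[317,181],[249,282],[394,282]):
    p=unproj(px,cp,.048); print(px,np.round((Rm.T@(p-s["tool_pos"]))*1000,1))
```

```text
[321, 347] [-29.5   0.1 -15.3]
[321, 217] [ 29.7   0.1 -15.3]
[317, 181] [ 43.8  -1.4 -15.2]
[249, 282] [  1.9 -29.1 -15.3]
[394, 282] [  1.9  29.6 -15.3]
```

Diya is centred in the jaws to about 0.1 mm. Lifting and carrying to stand 2.

```bash
python3 -m inch '[[0.6,[0,0,-1],0],[0.6,[0,0,-3],0],[0.6,[0,0,-6],0],[0.6,[0,0,-9.5],0],[0.6,[0,0,-13],0],[0.6,[0.3,-1,-16],0],[0.6,[1,-3,-18.5],1],[0.6,[1.7,-6,-19],2],[0.6,[2.5,-9,-19],3],[0.6,[3.3,-12.3,-19],4],[0.6,[4.1,-15.6,-19],5],[0.6,[5,-19,-19],6],[0.6,[5.8,-22.4,-19],7],[0.6,[6.7,-25.8,-19],8],[0.6,[7.5,-29,-19],9.3],[0.6,[8.2,-31.5,-19],10.3],[0.6,[8.6,-33,-19],10.3],[0.6,[8.7,-33.6,-19],10.3],[0.6,[8.7,-33.6,-19],10.3],[0.6,[8.7,-33.6,-19],10.3]]'
python3 - <<'E'
from h import *
im=viewer.snapshot("wrist"); cv2.imwrite("pics/w19.png",im[:,:,::-1])
shift([.5067,.0421,.1507],np.radians(97.6)); s=r.get_state();print(s["opening"]*88)
E
```

```text
clock: 41.65
tool_pos: [0.5063, 0.0404, 0.2222]
eef_rot: [0.998, 0.065, 0.0, 0.0]
contact_force: [-0.5, -0.7, -1.7]
opening: 0.674
tool [0.5064 0.0402 0.2221] jawdir deg -82.57 shift cm [ 0.06 -0.19  7.14] turn -0.17
59.31665975550501
```

View pics/w19.png

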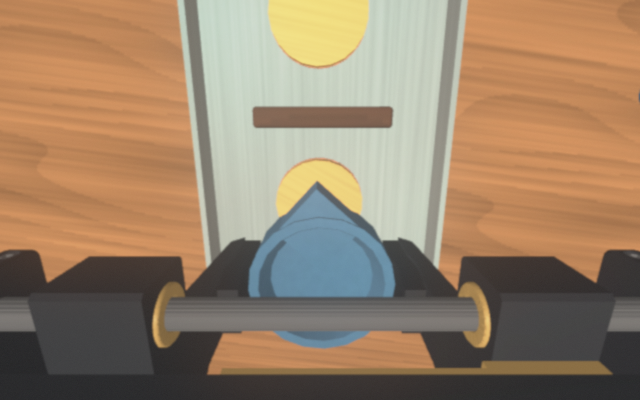

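Stand 2 peeks out ahead of the held diya, with its far edge at (319,158) and sides at (277,200) and (362,200). Checking its centre.

Run:
```python
from h import *
cp=viewer.camera_params("wrist"); s=r.get_state(); Rm=R.from_quat(s["eef_rot"]).as_matrix()
im=cv2.imread("pics/w19.png")[:,:,::-1].copy()
for px in([277,201],[362,201],[319,158.5]):
    p=unproj(px,cp,.118); print(px,np.round((Rm.T@(p-s["tool_pos"]))*1000,1),np.round(p,4))
# stand edge circle fit
for nm,zz,roi in(("s2",.118,(150,216,270,370)),("s1",.118,(0,72,260,375))):
    y0,y1,x0,x1=roi
    m=np.zeros(im.shape[:2],np.uint8); hsv=cv2.cvtColor(im,cv2.COLOR_RGB2HSV); m[y0:y1,x0:x1]=cv2.inRange(hsv,(20,60,120),(34,255,255))[y0:y1,x0:x1]
    c,_=cv2.findContours(m,cv2.RETR_EXTERNAL,cv2.CHAIN_APPROX_NONE); c=max(c,key=cv2.contourArea)[:,0]
    c=c[(c[:,1]>2)&((c[:,1]<200)if nm=="s2" else True)]
    if nm=="s2": c=c[(abs(c[:,0]-318)>(c[:,1]-178)*1.0)]
    P=np.array([unproj(q+[0.,0.],cp,zz) for q in c])
    A=np.c_[2*P[:,:2],np.ones(len(P))]; q=np.linalg.lstsq(A,(P[:,:2]**2).sum(1),rcond=None)[0]; print(nm,q[:2],np.sqrt(q[2]+q[0]**2+q[1]**2))
```

```text
[277, 201] [  1.8 -33.3 104.1] [0.5039 0.0733 0.118 ]
[362, 201] [  1.8  31.5 104.2] [0.5123 0.0091 0.118 ]
[319, 158.5] [ 34.2  -1.3 104.1] [0.5402 0.0458 0.118 ]
s2 [0.50677639 0.04189613] 0.0319830467835488
s1 [0.6356094  0.05871293] 0.0326113280277669
```

```bash
python3 -m inch '[[0.6,[0.05,-0.1,1],0],[0.6,[0.05,-0.18,2.5],0],[0.6,[0.05,-0.18,4],0],[0.6,[0.05,-0.18,5.2],0],[0.6,[0.05,-0.18,6],0],[0.6,[0.05,-0.18,6.4],0],[0.6,[0.05,-0.18,6.7],0],[0.6,[0.05,-0.18,6.85],0],[0.6,[0.05,-0.18,6.95],0],[0.6,[0.05,-0.18,7.05],0],[0.6,[0.05,-0.18,7.1],0],[0.6,[0.05,-0.18,7.1],0],[0.6,[0.05,-0.18,7.1],0]]'
```

```text
clock: 43.0
tool_pos: [0.5066, 0.0437, 0.1511]
eef_rot: [0.998, 0.066, 0.0, 0.0]
contact_force: [0.9, -0.2, -1.3]
opening: 0.675
```

```bash
python3 -m inch '[[0.6,[0,0.1,0.03],0],[0.6,[0,0.1,0.06],0],[0.6,[0,0.1,0.08],0],[0.6,[0,0.1,0.08],0]]'
python3 - <<'E'
from h import *
shift([.5067,.0421,.1507])
E
```

```text
clock: 43.4
tool_pos: [0.5068, 0.0425, 0.1506]
eef_rot: [0.998, 0.066, 0.0, 0.0]
contact_force: [-1.0, -0.4, 4.8]
opening: 0.675
tool [0.5068 0.0425 0.1506] jawdir deg -82.45 shift cm [-0.02  0.04 -0.01]
```

Contact at 5 N, on target. Releasing, rising and moving back over diya2.

```bash
python3 -m inch '[[0.25,[0,0,0],0],[0.1,[0,0,0],0],[0.1,[0,0,0],0],[0.1,[0,0,0],0],[0.1,[0,0,-1],0],[0.1,[0,0,-3],0],[0.1,[0,0,-6],0],[0.1,[0,0,-9.5],0],[0.1,[-4,0,-11],0],[0.1,[-8,0,-11],0],[0.1,[-9,0,-11],0],[0.1,[-9,0,-11],0],[0.1,[-9,0,-11],0]]'
python3 - <<'E'
from h import *
cp=viewer.camera_params("wrist"); im=viewer.snapshot("wrist"); cv2.imwrite("pics/w20.png",im[:,:,::-1])
show("diya","",find("wrist","diya1_mid","diya",.118,cp,yaws=np.radians(range(0,360,45)),h=.04))
cfit(im,cp,"diya",.118)
shift([.62,-.297,.2606])
E
```

```text
clock: 44.7
tool_pos: [0.4192, 0.0312, 0.2607]
eef_rot: [0.998, 0.066, 0.001, -0.0]
contact_force: [0.9, -0.4, 0.0]
opening: 0.897
diya 0.75 [0.5061 0.042  0.1817] iou 0.957 [277, 10, 88, 113]
diya px [321.  75.] [278  14  88 111] pose [0.5056 0.0422 6.4583] deg 370.0 iou 0.937
tool [0.4193 0.0312 0.2603] jawdir deg -82.43 shift cm [ 1.557e+01  3.517e+01 -1.000e-02]
```

View pics/w20.png

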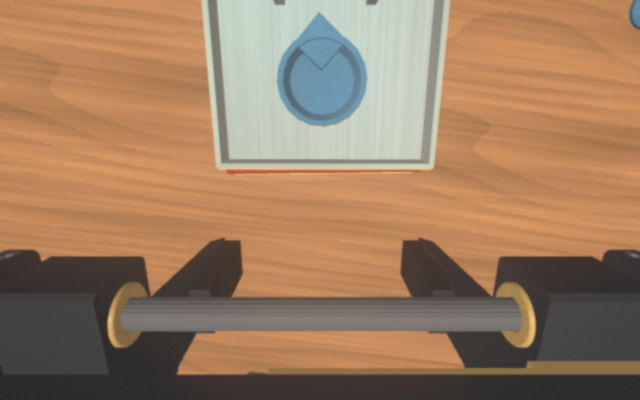

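Diya1 stands upright at (322,80), fitted at (0.506, 0.042) against the stand at (0.507, 0.042). Now diya2.

```bash
python3 -m inch '[[0,[1,4,0],0],[0,[3,8,0],0],[0,[5,12,0],0],[0,[7,16.5,0],0],[0,[9,21,0],0],[0,[11,25.5,0],0],[0,[13,30,0],0],[0,[14.6,33.5,0],0],[0,[14.6,35,0],0],[0,[14.6,35,0],0],[0,[14.6,35,0],0],[0,[14.6,35,0],0]]'
python3 - <<'E'
from h import *
cp=viewer.camera_params("wrist"); im=viewer.snapshot("wrist"); cv2.imwrite("pics/w21.png",im[:,:,::-1])
show("diya","",find("wrist","diya1_mid","diya",0,cp,yaws=np.radians(range(0,360,45))))
cfit(im,cp,"diya",0)
shift([.638,-.2975,.0325],np.radians(102))
for m in (ring(.03,.048),np.array([[.03,0,.048],[.041,0,.048]])):
    uv=sil(m,(.638,-.2975,np.radians(12)),cp); cv2.polylines(im,[np.round(uv*8).astype(np.int32)],True,(255,0,0),1,shift=3)
cv2.imwrite("pics/w21d.png",im[:,:,::-1])
E
```

```text
clock: 46.0
tool_pos: [0.6083, -0.2945, 0.2602]
eef_rot: [0.998, 0.067, -0.0, -0.001]
contact_force: [0.3, 0.8, -0.8]
opening: 0.999
diya px [329. 142.] [309 112  45  56] pose [ 0.6371 -0.2974  0.2417] deg 13.9 iou 0.644
tool [ 0.6084 -0.295   0.2606] jawdir deg -82.31 shift cm [ 2.9   0.67 22.81] turn -4.31
```

View pics/w21d.png

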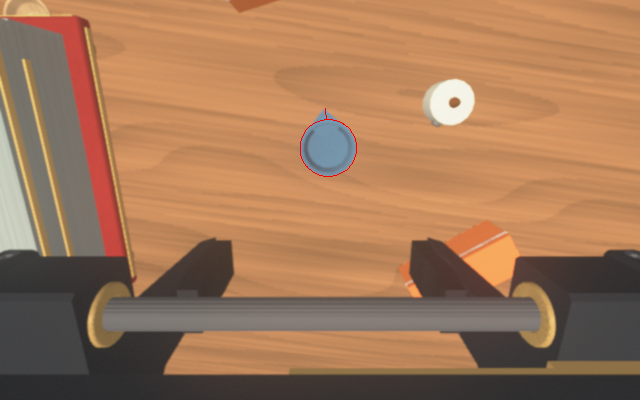

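```bash
python3 -m inch '[[0,[1.5,0.4,4],-4],[0,[2.9,0.65,8],-4.3],[0,[2.9,0.65,12],-4.3],[0,[2.9,0.65,16],-4.3],[0,[2.9,0.65,19],-4.3],[0,[2.9,0.65,21.3],-4.3],[0,[2.9,0.65,22.4],-4.3],[0,[2.9,0.65,22.8],-4.3],[0,[2.9,0.65,22.8],-4.3],[0.6,[2.9,0.65,22.8],-4.3],[0.6,[2.9,0.65,22.8],-4.3],[0.6,[2.9,0.65,22.8],-4.3],[0.6,[2.9,0.65,22.8],-4.3],[0.6,[2.9,0.65,22.8],-4.3],[0.6,[2.9,0.65,22.8],-4.3],[0.6,[2.9,0.65,22.8],-4.3]]' 15
python3 - <<'E'
from h import *
cp=viewer.camera_params("wrist"); s=r.get_state(); Rm=R.from_quat(s["eef_rot"]).as_matrix()
im=viewer.snapshot("wrist"); cv2.imwrite("pics/w22.png",im[:,:,::-1]); print(s["opening"]*88)
for px in([321,347],[321,217]):
    p=unproj(px,cp,.048); print(px,np.round((Rm.T@(p-s["tool_pos"]))*1000,1))
shift([.636,.059,.1507],np.radians(97.6))
E
```

```text
clock: 47.7
tool_pos: [0.6382, -0.2992, 0.0329]
eef_rot: [0.995, 0.103, 0.0, -0.0]
contact_force: [-2.1, 1.6, 5.7]
opening: 0.679
59.7365639848332
[321, 347] [-29.7   0.2 -15.1]
[321, 217] [ 29.7   0.2 -15. ]
tool [ 0.6382 -0.2992  0.0329] jawdir deg -78.14 shift cm [  7.16 -35.1  -11.76] turn 4.26
```

View pics/w22.png

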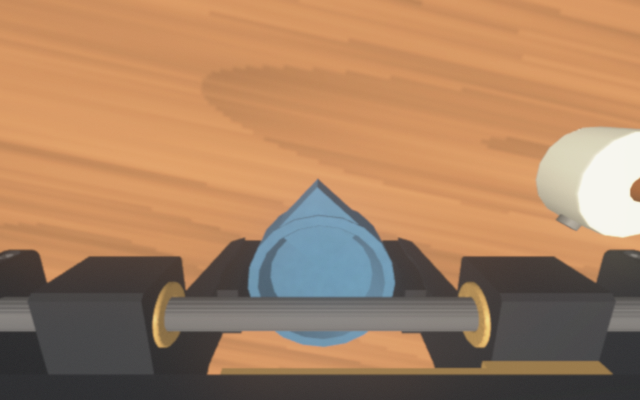

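Diya2 is held, bowl at (321,281), offset under 1 mm. Carrying it to stand 1.

```bash
python3 -m inch '[[0.6,[0,0,-1],0],[0.6,[0,0,-3],0],[0.6,[0,0,-6],0],[0.6,[0,0,-9.5],0],[0.6,[0,0,-13],0],[0.6,[0.3,-1,-16],0],[0.6,[0.8,-3,-18.5],0.5],[0.6,[1.4,-6,-19],1],[0.6,[2,-9,-19],1.5],[0.6,[2.6,-12.3,-19],2],[0.6,[3.3,-15.6,-19],2.5],[0.6,[4,-19,-19],3],[0.6,[4.7,-22.4,-19],3.5],[0.6,[5.4,-25.8,-19],4],[0.6,[6,-29,-19],4.3],[0.6,[6.6,-32,-19],4.3],[0.6,[7,-34,-19],4.3],[0.6,[7.15,-35,-19],4.3],[0.6,[7.15,-35.1,-19],4.3],[0.6,[7.15,-35.1,-19],4.3]]'
python3 -m inch '[[0.6,[0,0,0],0],[0.6,[0,0,0],0]]'
python3 - <<'E'
from h import *
cp=viewer.camera_params("wrist"); im=viewer.snapshot("wrist"); cv2.imwrite("pics/w23.png",im[:,:,::-1])
hsv=cv2.cvtColor(im,cv2.COLOR_RGB2HSV); m=cv2.inRange(hsv,(20,60,120),(34,255,255)); m[:150]=0;m[216:]=0;m[:,:265]=0;m[:,375:]=0
c,_=cv2.findContours(m,cv2.RETR_EXTERNAL,cv2.CHAIN_APPROX_NONE); c=max(c,key=cv2.contourArea)[:,0]
c=c[(c[:,1]<200)&(abs(c[:,0]-318)>(c[:,1]-178)*1.0)]
P=np.array([unproj(q+[0.,0.],cp,.118) for q in c]); A=np.c_[2*P[:,:2],np.ones(len(P))]; q=np.linalg.lstsq(A,(P[:,:2]**2).sum(1),rcond=None)[0]; print(q[:2],np.sqrt(q[2]+q[0]**2+q[1]**2),len(c))
shift([q[0],q[1],.1509],np.radians(97.6))
E
```

```text
clock: 49.75
tool_pos: [0.6358, 0.0569, 0.2227]
eef_rot: [0.998, 0.065, 0.0, 0.001]
contact_force: [-0.9, -1.1, -1.7]
opening: 0.677
clock: 49.95
tool_pos: [0.6358, 0.0567, 0.2223]
eef_rot: [0.998, 0.065, 0.0, 0.001]
contact_force: [-0.2, -0.5, -1.7]
opening: 0.674
[0.6439514  0.06056961] 0.024207016406822605 156
tool [0.6358 0.0571 0.2223] jawdir deg -82.56 shift cm [ 0.85 -0.25  7.14] turn -0.16
```

View pics/w23.png

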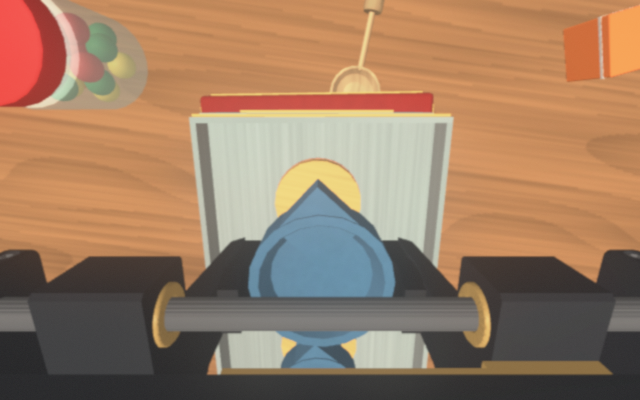

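That fit used a broken mask (radius 24 mm instead of 33), so I'm discarding it. The stand's edges read directly from the picture are (275,200), (361,200) and far edge (318,158).

Run:
```python
from h import *
cp=viewer.camera_params("wrist"); im=cv2.imread("pics/w23.png")
for px in([275.5,201],[361,201],[318,158.5]): print(px,np.round(unproj(px,cp,.118),4))
for c,col in(((.636,.059,0,.104),(0,0,255)),):
    uv=sil(ring(.033,.014),c,cp); cv2.polylines(im,[np.round(uv*8).astype(np.int32)],True,col,1,shift=3)
cv2.imwrite("pics/w23d.png",cv2.resize(im[140:300,230:410],None,fx=3,fy=3,interpolation=cv2.INTER_CUBIC))
shift([.636,.059,.1509],np.radians(97.6))
```

```text
[275.5, 201] [0.6331 0.0914 0.118 ]
[361, 201] [0.6416 0.0268 0.118 ]
[318, 158.5] [0.6695 0.0634 0.118 ]
tool [0.6358 0.0571 0.2223] jawdir deg -82.56 shift cm [ 0.04 -0.19  7.14] turn -0.16
```

View pics/w23d.png

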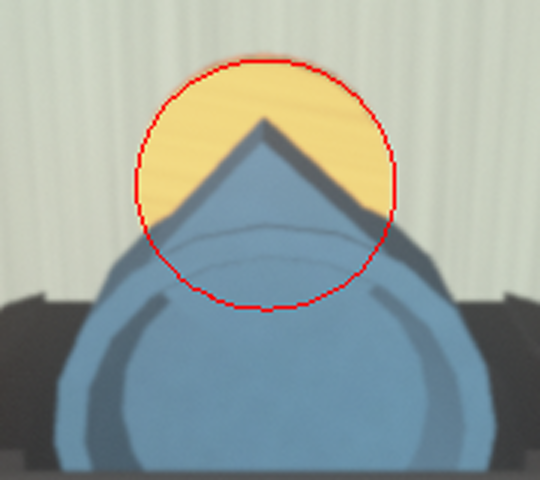

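Circle at (0.636, 0.059) fits the stand. Previous descent drifted about 1 mm in y, so I'll shift y by −0.1 and lower gently.

```bash
python3 -m inch '[[0.6,[0.05,-0.1,1],0],[0.6,[0.05,-0.1,2.5],0],[0.6,[0.05,-0.1,4],0],[0.6,[0.05,-0.1,5.2],0],[0.6,[0.05,-0.1,6],0],[0.6,[0.05,-0.1,6.4],0],[0.6,[0.05,-0.1,6.7],0],[0.6,[0.05,-0.1,6.85],0],[0.6,[0.05,-0.1,6.95],0],[0.6,[0.05,-0.1,7.05],0],[0.6,[0.05,-0.1,7.1],0],[0.6,[0.05,-0.1,7.15],0],[0.6,[0.05,-0.1,7.15],0],[0.6,[0.05,-0.1,7.15],0]]'
python3 - <<'E'
from h import *
shift([.636,.059,.1509])
E
```

```text
clock: 51.4
tool_pos: [0.6362, 0.0597, 0.151]
eef_rot: [0.998, 0.066, 0.0, -0.0]
contact_force: [-1.3, 0.1, -0.3]
opening: 0.672
tool [0.6362 0.0597 0.151 ] jawdir deg -82.44 shift cm [-0.03  0.07  0.01]
```

```bash
python3 -m inch '[[0.6,[0,0.05,0.03],0],[0.6,[0,0.05,0.05],0],[0.6,[0,0.05,0.05],0],[0.6,[0,0.05,0.05],0]]'
```

```text
clock: 51.8
tool_pos: [0.6362, 0.0596, 0.1509]
eef_rot: [0.998, 0.066, 0.0, -0.0]
contact_force: [-2.7, 0.4, 5.6]
opening: 0.679
```

```bash
python3 -m inch '[[0.25,[0,0,0],0],[0.1,[0,0,0],0],[0.1,[0,0,0],0],[0.1,[0,0,0],0],[0.1,[0,0,-1],0],[0.1,[0,0,-3],0],[0.1,[0,0,-6],0],[0.1,[0,0,-10],0],[0.1,[0,0,-14],0],[0.1,[-4,0,-15],0],[0.1,[-8,0,-15],0],[0.1,[-12,0,-15],0],[0.1,[-15,0,-15],0],[0.1,[-15,0,-15],0],[0.1,[-15,0,-15],0]]'
python3 - <<'E'
from h import *
cp=viewer.camera_params("wrist"); im=viewer.snapshot("wrist"); cv2.imwrite("pics/w24.png",im[:,:,::-1])
cfit(im,cp,"diya",.118)
E
python3 -m inch '[[0.1,[0,4,0],0],[0.1,[0,8.5,0],0],[0.1,[0,13,0],0],[0.1,[0,18,0],0],[0.1,[0,22,0],0],[0.1,[0,26,0],0],[0.1,[0,30,0],0],[0.1,[0,30,0],0]]'
python3 - <<'E'
from h import *
for n in("side","top"):
    im=viewer.snapshot(n); cv2.imwrite(f"pics/{n}25.png",im[:,:,::-1])
    if n=="side": cv2.imwrite("pics/s25.png",cv2.resize(im[150:290,220:410,::-1],None,fx=4,fy=4,interpolation=cv2.INTER_CUBIC))
    else: cv2.imwrite("pics/t25.png",cv2.resize(im[140:290,230:390,::-1],None,fx=4,fy=4,interpolation=cv2.INTER_CUBIC))
E
```

```text
clock: 53.3
tool_pos: [0.4879, 0.0395, 0.3012]
eef_rot: [0.998, 0.066, 0.001, -0.0]
contact_force: [0.4, 0.5, 0.3]
opening: 0.898
diya px [321.  17.] [282   0  78  40] pose [0.6395 0.0599 0.489 ] deg 28.0 iou 0.534
diya px [320. 168.] [287 124  68  81] pose [0.5063 0.043  0.1626] deg 9.3 iou 0.911
clock: 54.15
tool_pos: [0.5272, -0.266, 0.3001]
eef_rot: [0.998, 0.061, 0.0, 0.003]
contact_force: [0.3, 1.0, 0.1]
opening: 0.896
```

View pics/w24.png

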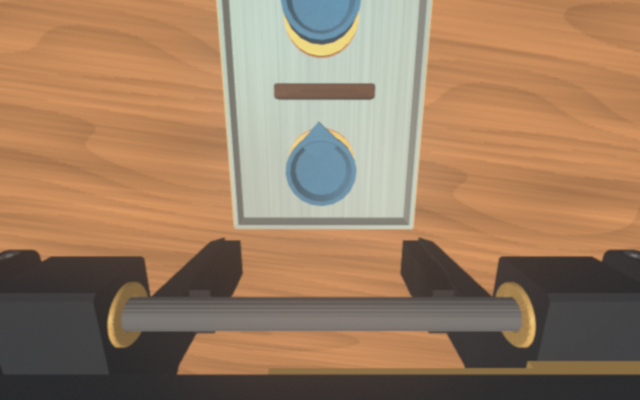

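View pics/s25.png

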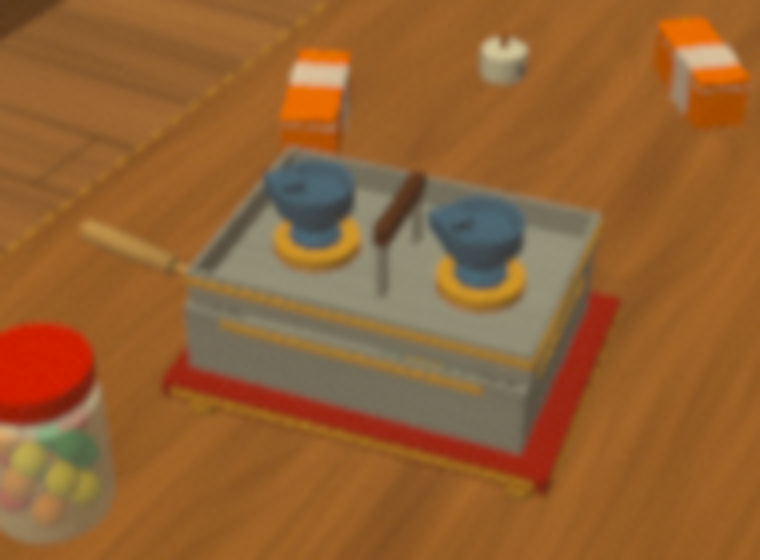

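View pics/top25.png

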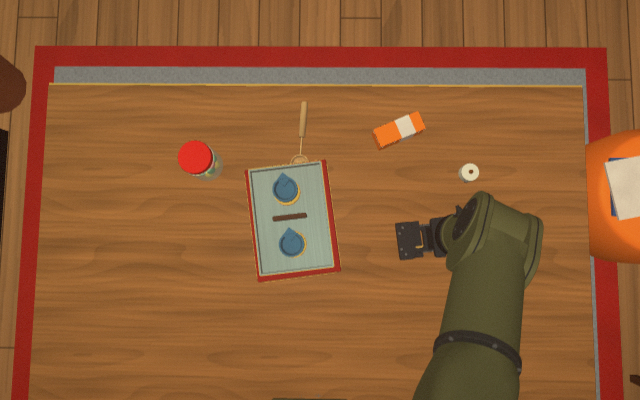

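Diyas are upright and concentric on both stands, at (315,205) and (480,250) in the side crop. The tray seam is thin and even, and the jar, spoon, tealight and large cartons haven't moved. Since no tin shows in any view, I'm handing in.

Run:
```python
from h import *
print(r.get_state()["clock"]); print(r.finish_job())
```

```text
54.25
the job is handed in; nothing more can be done
None
```

The puja organiser is set up as asked, and I handed the job in at 54 s of the 210 s allowed.

- **Lower tray:** I put the green carton and the smallest of the three orange cartons flat and side by side on its floor. No camphor tin showed in any of the pictures I took, so I took these two as all there was.
- **Upper tray:** I lowered it slowly until it pushed back with about 7 N. It stopped at its expected resting height, and the side view shows only a thin, even seam.
- **Stands and diyas:** There is one stand in each half, either side of the handle, with an upright diya on it. Both diyas were set down gently, at about 5 N of contact. The near diya measured within about 1 mm of its stand's centre.
- **Bystanders:** The last top and side pictures show the jar, spoon, tealight and the two larger orange cartons where they started. The arm was clear of everything.

**Checks that disagreed:**
- One automatic fit of the far stand came out with too small a radius (24 mm instead of 33), so I discarded it and used an earlier fit, checked against the picture.
- The far diya was cut off in the last wrist picture, so its final fit there was poor. I judged its centring from the arm's position at release and from the last top and side pictures.

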